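Tap the blocks down in the gang vise and start the boring machine

ROBOT

A 6-joint arm with a two-finger parallel gripper is mounted at the origin on the work surface. World frame = base frame: x ahead of the robot, y to its left, z up, the work surface at z = 0. Lengths are in mm, angles in rad, forces in N, time in s.
With the tool pointing down it reaches from about 350 to 975 mm from the base axis. Payload 7.1 kg.
Tool frame: the origin (TCP) lies at the very end of the fingers, on their centre line; the grasp point (between the pads) lies 19 mm behind it; y points along the fingers, x is the direction in which the jaws open and shut, and the axes are right-handed (so a half turn about y gives the same grasp; the last joint's range is limited). The gripper opens to 88 mm and grips with 3 to 60 N. Pads are 20 mm wide; open, the fingers measure 115 mm over their backs; the gripper's body (75 mm by 178 mm) begins 61 mm behind the grasp point.
Start: joints at [-1.148, 0.423, 1.63, -0, 1.089, -0.019], TCP at [267.244, -564.965, 222.675] pointing down, gripper open.
Joint ranges: [-3, 3], [-0.9, 2.11], [0.09, 2.58], [-1.31, 4.45], [0.11, 2.69], [-2.54, 2.54]. Speed limits (rad/s): [2.39, 2.39, 3.01, 3.14, 3.14, 3.14].

INTERFACE

Orientations are given as a rotation vector (axis times angle).
In Python, from workcell import ctrl gives the robot as it stands. The module is installed in compiled form; this text tells all that it offers.
- The arm moves only by the tool jog_arm, never from a script. Its argument "steps" is a list of rows, each an object with "turn": the turn, a rotation vector about the world's x, y, z scaled (see below), a list of three; "dp": the shift along the world's x, y, z scaled (see below), a list of three; "claw": the opening, from 0 (shut) to 1 (fully open). In form: [{"turn": [wx, wy, wz], "dp": [x, y, z], "claw": claw}, ...]. A call has 1 to 12 rows; each row is the pose to reach, as a shift and turn from the pose measured when the call began, turning the shorter way round; what a row does not reach only later rows make up. The controller multiplies each number of a shift by 80 mm and each number of a turn by pi rad. A row lasts 1/12 s, in which the tool goes at most 41.7 mm and 7.16 degrees, less where a joint would pass 70% of its speed; a pose out of reach is approached as far as the arm can. A call with a number of a shift or a turn outside -1 to 1 is refused whole. A call with a gripper value outside its range is refused whole. The fingers move at their own pace and stop on an object; the grip force is fixed at half the most. Time passes only in rows, so rows that repeat a pose let the fingers close. It gives the time, the measured TCP pose, the force and the opening at its end, in the units of the state.
- ctrl.get_obs(): the state, without advancing time (a new reading comes with each control period).
- ctrl.get_image(name): name is "scene" or "top" or "wrist"; returns a dict with "img" (420x560x3 uint8, red, green, blue), "range_z" (420x560 float32, mm along the optical axis (not along the pixel's ray), 0 where there is no reading), "fovy" (degrees; the focal length in pixels is half the picture's height over the tangent of half this angle, whatever the lens; pixels are square), "cx", "cy" (the principal point, pixels), "camera_from_world" (4x4, takes a point from world to camera coordinates); the wrist camera has in their place "hand_eye" (4x4, takes a point from camera to tool coordinates, whose origin is the TCP and whose axes are the tool frame's). Camera axes: x right, y down, z forward; pixel columns grow to the right and rows downward; lengths in mm; the calibration is good to about 2 mm. The wrist camera is an equidistant fisheye: a pixel r from the principal point sees the ray r / f radians off the axis. A picture is of the moment at which its call begins: read the wrist's pose just before it.
- ctrl.close_job(): hands the job in, once; it reports no verdict.
The state is a dict: "t": time; "qpos": joint angles; "qvel": joint speeds; "joint_torque": joint torques, N m; "ee_pos": TCP position; "orientation": TCP orientation; "ft_force": force on the tool from outside, world axes, zero at the start; "moment": the same for the moment, N m; "width": finger opening in mm.
Only numpy, scipy, OpenCV 4.12 (cv2) and the standard library are available. Lean on these libraries where they do the work, as an engineer would, in place of code of your own. Each camera call takes 0.05 s, during which the arm holds its last target.

TASK

Load every grooved wooden block lying on the bench into the green gang vise, one per station in any stations, with its white end towards the vise's white end, and tap each one down until it snaps home level on the two steel parallels, so that these can no longer slide. When all the blocks are home, start the boring machine by pressing the keys fully down one at a time: yellow, then blue, then green. Leave the other things on the bench alone and the parallels lying along the vise.

Things in the scene. Friction and masses are not known exactly. Their poses are not given: they have to be found in the camera images.
- vise: Green four-station gang vise, fixed: base 150 x 370 x 18 mm (x, y, z); two walls along y, tops 79 mm above the bench, an open channel 47 mm wide between, and 12 mm higher guide posts between the stations (52 mm clear along y). Origin: centre of its underside. Its y axis points along the channel to the white-painted end. Stations 85 mm apart, each with two sprung roller jaws.
- par_front: Front parallel: loose steel bar 10 x 340 x 16 mm, 0.4 kg, lying along the vise channel on its base, about 14 mm to the robot's side of the middle. Origin: centre of its underside; y axis along the bar. To stay within 25 mm of the vise's middle lengthwise.
- par_rear: Rear parallel: the same bar, about 14 mm to the far side of the channel's middle.
- st1 (a point): Station 1, farthest from the white end: its middle, at the height of the parallels' tops (34 mm above the bench), where a home block's underside lies; axes as the vise's. As in all stations, a roller 18 mm thick lies along y on either side, axis 49 mm above the bench, with a gap of 32 mm at rest; each yields up to 10 mm outwards (4 N preload, 0.5 N/mm).
- st2 (a point): Station 2, as station 1. In all stations: a block set down stands on the rollers between the walls, leaning up to 0.13 rad, underside 23 mm above home. Pushed down from above at the middle of its top (10 to 20 N) it slides between them and, at the end, the rollers snap over the shoulders of its foot and hold it on the parallels, its top 5 mm above the walls; pushed only part way it is not held.
- st3 (a point): Station 3, as station 1.
- st4 (a point): Station 4, next to the white end, as station 1.
- blockA: Hardwood block 70 mm long (its y axis), 50 mm high, about 0.13 kg. Across (x): head 44 mm wide (top 26 mm), then a groove along each side (32 mm left between), and a foot 10 mm high that widens from 40 mm at the underside to 44.5 mm at its shoulder. Origin: centre of its underside; z up. Its +y end is painted white (end face and the last 14 mm of the top). May be absent.
- blockA_mark (a point): Middle of the top edge of blockA's white end: 35 mm along its y axis, 50 mm above its underside.
- blockB: Hardwood block 70 mm long (its y axis), 50 mm high, about 0.13 kg. Across (x): head 44 mm wide (top 26 mm), then a groove along each side (32 mm left between), and a foot 10 mm high that widens from 40 mm at the underside to 44.5 mm at its shoulder. Origin: centre of its underside; z up. Its +y end is painted white (end face and the last 14 mm of the top). May be absent.
- blockB_mark (a point): Middle of the top edge of blockB's white end: 35 mm along its y axis, 50 mm above its underside.
- blockC: Hardwood block 70 mm long (its y axis), 50 mm high, about 0.13 kg. Across (x): head 44 mm wide (top 26 mm), then a groove along each side (32 mm left between), and a foot 10 mm high that widens from 40 mm at the underside to 44.5 mm at its shoulder. Origin: centre of its underside; z up. Its +y end is painted white (end face and the last 14 mm of the top). May be absent.
- blockC_mark (a point): Middle of the top edge of blockC's white end: 35 mm along its y axis, 50 mm above its underside.
- blockD: Hardwood block 70 mm long (its y axis), 50 mm high, about 0.13 kg. Across (x): head 44 mm wide (top 26 mm), then a groove along each side (32 mm left between), and a foot 10 mm high that widens from 40 mm at the underside to 44.5 mm at its shoulder. Origin: centre of its underside; z up. Its +y end is painted white (end face and the last 14 mm of the top). May be absent.
- blockD_mark (a point): Middle of the top edge of blockD's white end: 35 mm along its y axis, 50 mm above its underside.
- key_yellow (a joint): Travel of the yellow spring key, m: 0 released, 0.006 fully down (about 5 N); counts as pressed beyond 0.004. It springs back.
- key_yellow_top (a point): Centre of the yellow key's top (round, 28 mm across, faces up, about 47 mm above the bench); keys stand about 53 mm apart on the grey panel.
- key_blue (a joint): Travel of the blue spring key, m: 0 released, 0.006 fully down (about 5 N); counts as pressed beyond 0.004. It springs back.
- key_blue_top (a point): Centre of the blue key's top (round, 28 mm across, faces up, about 47 mm above the bench); keys stand about 53 mm apart on the grey panel.
- key_green (a joint): Travel of the green spring key, m: 0 released, 0.006 fully down (about 5 N); counts as pressed beyond 0.004. It springs back.
- key_green_top (a point): Centre of the green key's top (round, 28 mm across, faces up, about 47 mm above the bench); keys stand about 53 mm apart on the grey panel.
- tape: Yellow tape measure 68 x 30 x 62 mm, origin under its centre; bystander.
- glue: White glue bottle 56 mm across, 150 mm tall, origin under its centre; bystander.
- screwtin: Steel screw bowl 90 mm across, 50 mm tall, origin under its centre; bystander.
Not all that is in view belongs to the job. What is shaped like the blockB but red is not meant. What is shaped like the blockA but purple is not meant.

How it is judged (in metres and radians):
On the way, in this order (a step that is already met when the one before it is completed fails the run):
1. every block present is home in a station of the vise, white end towards the white end, pinning both parallels (((horizontal distance between blockA and st1 below 0.012 m and y of blockA_mark in the frame of st1 above 0.02 m and z of blockA in the frame of st1 below 0.0025 m) or (horizontal distance between blockA and st2 below 0.012 m and y of blockA_mark in the frame of st2 above 0.02 m and z of blockA in the frame of st2 below 0.0025 m) or (horizontal distance between blockA and st3 below 0.012 m and y of blockA_mark in the frame of st3 above 0.02 m and z of blockA in the frame of st3 below 0.0025 m) or (horizontal distance between blockA and st4 below 0.012 m and y of blockA_mark in the frame of st4 above 0.02 m and z of blockA in the frame of st4 below 0.0025 m)) and angle between each of blockA, blockB, blockC, blockD's own z axis and vertical below 0.06 rad and contact force between each of blockA, blockB, blockC, blockD and par_front above 1 N and contact force between each of blockA, blockB, blockC, blockD and par_rear above 1 N and ((horizontal distance between blockB and st1 below 0.012 m and y of blockB_mark in the frame of st1 above 0.02 m and z of blockB in the frame of st1 below 0.0025 m) or (horizontal distance between blockB and st2 below 0.012 m and y of blockB_mark in the frame of st2 above 0.02 m and z of blockB in the frame of st2 below 0.0025 m) or (horizontal distance between blockB and st3 below 0.012 m and y of blockB_mark in the frame of st3 above 0.02 m and z of blockB in the frame of st3 below 0.0025 m) or (horizontal distance between blockB and st4 below 0.012 m and y of blockB_mark in the frame of st4 above 0.02 m and z of blockB in the frame of st4 below 0.0025 m)) and ((horizontal distance between blockC and st1 below 0.012 m and y of blockC_mark in the frame of st1 above 0.02 m and z of blockC in the frame of st1 below 0.0025 m) or (horizontal distance between blockC and st2 below 0.012 m and y of blockC_mark in the frame of st2 above 0.02 m and z of blockC in the frame of st2 below 0.0025 m) or (horizontal distance between blockC and st3 below 0.012 m and y of blockC_mark in the frame of st3 above 0.02 m and z of blockC in the frame of st3 below 0.0025 m) or (horizontal distance between blockC and st4 below 0.012 m and y of blockC_mark in the frame of st4 above 0.02 m and z of blockC in the frame of st4 below 0.0025 m)) and ((horizontal distance between blockD and st1 below 0.012 m and y of blockD_mark in the frame of st1 above 0.02 m and z of blockD in the frame of st1 below 0.0025 m) or (horizontal distance between blockD and st2 below 0.012 m and y of blockD_mark in the frame of st2 above 0.02 m and z of blockD in the frame of st2 below 0.0025 m) or (horizontal distance between blockD and st3 below 0.012 m and y of blockD_mark in the frame of st3 above 0.02 m and z of blockD in the frame of st3 below 0.0025 m) or (horizontal distance between blockD and st4 below 0.012 m and y of blockD_mark in the frame of st4 above 0.02 m and z of blockD in the frame of st4 below 0.0025 m))), for 0.2 s.
2. the yellow key is pressed down (value of joint key_yellow above 0.004 m), for 0.05 s.
3. the blue key is pressed down (value of joint key_blue above 0.004 m), for 0.05 s.
4. the green key is pressed down (value of joint key_green above 0.004 m), for 0.05 s.
At the end, for the whole second after the job is handed in: Every block present is home: within 2.5 mm of station height and 12 mm of its middle, white end to the white end, level within 0.06 rad, pressing each parallel with over 1 N, at rest; parallels within 25 mm of the vise's middle lengthwise; keys released (all of step 1 and y of par_front in the frame of vise between -0.025 and 0.025 m and y of par_rear in the frame of vise between -0.025 and 0.025 m and linear speed of each of blockA, blockB, blockC, blockD below 0.02 m/s and not (value of joint key_yellow above 0.004 m) and not (value of joint key_blue above 0.004 m) and not (value of joint key_green above 0.004 m)); the robot touches nothing.
It fails at once if two keys are down at once (value of joint each of key_yellow, key_blue above 0.004 m or value of joint each of key_yellow, key_green above 0.004 m or value of joint each of key_blue, key_green above 0.004 m).
It fails at once if the tape measure, glue bottle or screw bowl is moved more than 40 mm (distance of any of tape, glue, screwtin from where it was at the start of the episode above 0.04 m).
Of blockA, blockB, blockC, blockD only 3 to 4 are there at a start; the rules pass over those that are not, and their reading is None.
At some moment in a run one of blockA, blockB, blockC, blockD may be knocked a few centimetres aside while the robot is not near it.
Once in a run the grip may slacken for a moment while it holds something.
It also fails if it takes over 210 s, if anything falls off the work surface, if the arm or the gripper's body presses on something with over 40 N, if the wrist force passes 120 N, or if a joint passes its speed limit or range.

## Working session

There is one attempt and no reset: what is moved stays moved. The work goes in short steps, Python scripts to look and compute and a tool call to move; the robot and the scene stay as the last step left them, time stands still between calls to the robot, and variables do not carry over. Pictures are saved under pics/ and viewed, and the job is handed in when it is done.

Besides the shell and the picture viewer there is one more tool, called after "Emit:" as name([rows], argument=value, ...), one row to a line, values as JSON. jog_arm: Moves the arm, as the interface text tells. Its arguments: {"type":"object","properties":{"steps":{"type":"array","items":{"type":"object","properties":{"turn":{"type":"array","items":{"type":"number"}},"dp":{"type":"array","items":{"type":"number"}},"claw":{"type":"number"}}}}},"required":["steps"]}

```bash
mkdir -p pics; cat > h.py <<'E'
import numpy as np, cv2
from scipy.spatial.transform import Rotation as R
from workcell import ctrl
def obs():
    o=ctrl.get_obs(); print({k:np.round(np.array(o[k]),3).tolist() for k in ['t','qpos','ee_pos','orientation','ft_force','width']}); return o
def grab(name,tag):
    o=ctrl.get_obs(); d=ctrl.get_image(name)
    np.savez(f'{tag}.npz',**{k:np.array(v) for k,v in d.items()},ee=o['ee_pos'],ori=o['orientation'])
    cv2.imwrite(f'pics/{tag}.png',cv2.cvtColor(d['img'],cv2.COLOR_RGB2BGR)); return d
def load(tag): return np.load(f'{tag}.npz')
def f(d): return d['img'].shape[0]/2/np.tan(np.radians(float(d['fovy']))/2)
def cloud(d):
    z=d['range_z'].astype(float); h,w=z.shape; F=f(d)
    u,v=np.meshgrid(np.arange(w),np.arange(h)); x=u-float(d['cx']); y=v-float(d['cy'])
    if 'hand_eye' in d:
        r=np.hypot(x,y)+1e-9; th=r/F; t=np.tan(th); X=z*t*x/r; Y=z*t*y/r
        P=np.stack([X,Y,z,np.ones_like(z)],-1)@d['hand_eye'].T
        P=P[...,:3]@R.from_rotvec(d['ori']).as_matrix().T+d['ee']
    else:
        P=np.stack([x/F*z,y/F*z,z,np.ones_like(z)],-1)@np.linalg.inv(d['camera_from_world']).T; P=P[...,:3]
    P[z<=0]=np.nan
    return P
def ortho(P,img,x0,x1,y0,y1,s=1.0):
    "topdown map: rows = x decreasing, cols = y decreasing; s px/mm"
    H=int((x1-x0)*s);W=int((y1-y0)*s); out=np.zeros((H,W,3),np.uint8); hz=np.full((H,W),-1e9)
    p=P.reshape(-1,3); c=img.reshape(-1,3); ok=~np.isnan(p[:,0]); p=p[ok];c=c[ok]
    r=((x1-p[:,0])*s).astype(int); q=((y1-p[:,1])*s).astype(int); k=(r>=0)&(r<H)&(q>=0)&(q<W); r,q,p,c=r[k],q[k],p[k],c[k]
    o=np.argsort(p[:,2]); out[r[o],q[o]]=c[o]; hz[r[o],q[o]]=p[o,2]; return out,hz
E
python3 - <<'E'
from h import *
obs()
for n in ['scene','top','wrist']:
    d=grab(n,n+'0'); print(n,d['fovy'],d['cx'],d['cy'])
    P=cloud(load(n+'0')); print(np.nanmin(P.reshape(-1,3),0),np.nanmax(P.reshape(-1,3),0))
E
```

```text
{'t': 0.0, 'qpos': [-1.148, 0.424, 1.631, 0.0, 1.089, -0.019], 'ee_pos': [267.034, -564.458, 221.892], 'orientation': [-1.386, 0.879, -0.877], 'ft_force': [-0.307, 0.458, 0.462], 'width': 87.593}
scene 44.407469710399624 280.32170129568004 211.0671635175264
[-1876.2130996  -1967.51463119  -776.01218414] [1222.25162876  597.41051801  453.48396371]
top 50.821036281386164 268.7455347457112 206.66342326550168
[   36.83847889 -1247.31303692  -656.77264748] [1348.96378206 1053.24980356  668.16567674]
wrist 65.70646984690485 282.85036233964536 213.338946065638
[-2007.17406559 -1950.45282112  -756.55952191] [1069.0872809   471.61670687  346.31389728]
```

View pics/scene0.png

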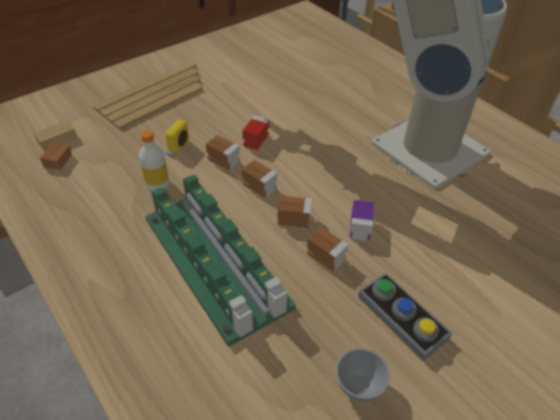

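View pics/top0.png

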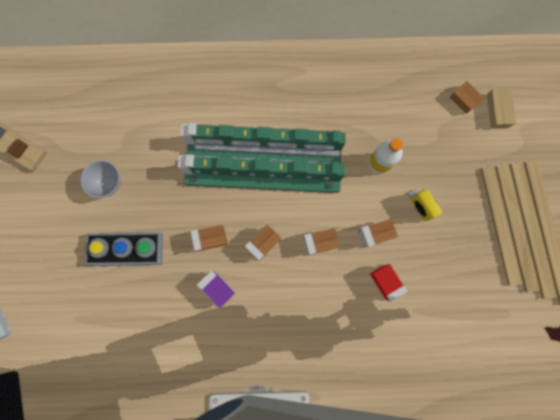

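View pics/wrist0.png

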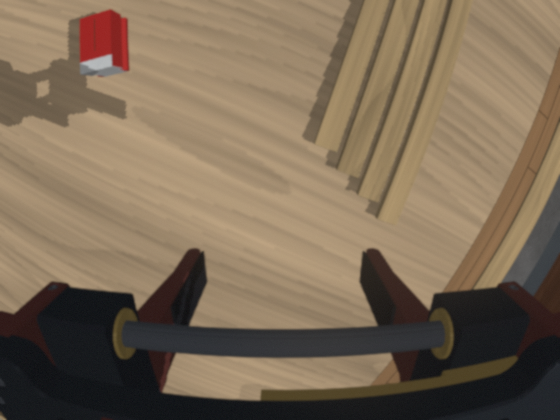

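```bash
python3 - <<'E'
from h import *
d=load('top0'); P=cloud(d)
for n,(u,v) in dict(A=(210,237),B=(265,241),C=(323,241),D=(381,232),y=(97,248),b=(122,248),g=(145,248),panel=(155,260),viseL=(185,190),viseR=(339,192),wallf=(262,170),bench=(300,270),purple=(219,294),red=(390,286),bowl=(100,165),rim=(120,180),glue=(396,145),tape=(430,195),chan=(262,147)).items():
    print(n,np.round(P[v,u],1))
o,h=ortho(P,d['img'],350,720,-350,450,1.0)
# rectify: homography onto z=50 plane
F=f(d); K=np.array([[F,0,float(d['cx'])],[0,F,float(d['cy'])],[0,0,1]]); T=d['camera_from_world']
for z in (50,):
    M=K@T[:3]@np.array([[0,-.5,450],[-.5,0,720],[0,0,z],[0,0,1.]]) if False else None
def rect(z,x0,x1,y0,y1,s,fn):
    # out pixel (c,r): y=y1-c/s ; x=x1-r/s
    A=np.array([[0,-1/s,x1],[-1/s,0,y1],[0,0,z],[0,0,1.]])
    M=K@T[:3]@A
    im=cv2.warpPerspective(d['img'],M,(int((y1-y0)*s),int((x1-x0)*s)),flags=cv2.INTER_CUBIC|cv2.WARP_INVERSE_MAP)
    cv2.imwrite(fn,cv2.cvtColor(im,cv2.COLOR_RGB2BGR))
rect(50,330,500,-220,220,1.8,'pics/rb.png')
rect(79,480,680,-220,220,1.8,'pics/rv.png')
print(np.linalg.inv(T)[:3,3])
E
```

```text
A [449.9  99.9  53.5]
B [438.1 -22.1  51.2]
C [ 434.8 -150.9   52.1]
D [ 451.9 -281.8   49.1]
y [432.3 352.7  47.6]
b [430.9 296.9  47.8]
g [429.8 246.2  45.5]
panel [403.5 227.5  29.6]
viseL [nan nan nan]
viseR [ 555.8 -201.    -0.8]
wallf [591.7 -19.5  86.5]
bench [ 373.9 -101.1   -0.7]
purple [325.   80.7  53.2]
red [ 332.8 -293.    50.4]
bowl [627.4 359.4  33.3]
rim [5.984e+02 3.228e+02 1.000e-01]
glue [ 621.7 -300.   148.9]
tape [ 530.3 -392.7   64.9]
chan [660.8 -20.1  35.3]
[ 343.20833202  -30.70119517 1033.0125864 ]
```

View pics/rb.png

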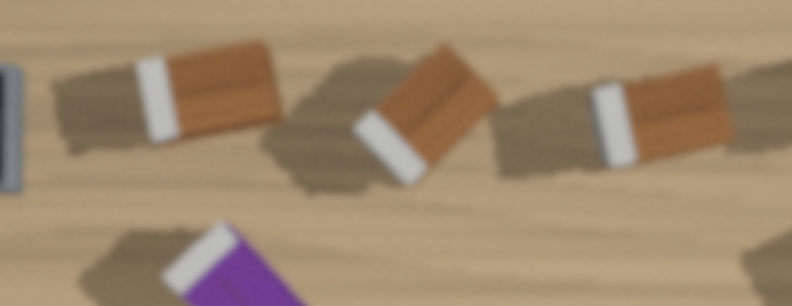

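View pics/rv.png

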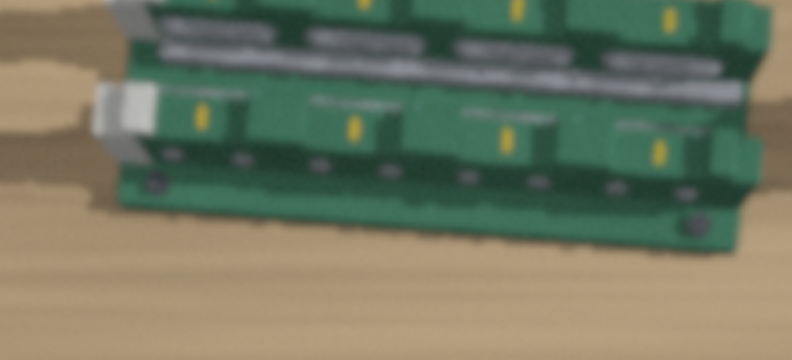

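```bash
python3 - <<'E'
from h import *
o=ctrl.get_obs(); M=R.from_rotvec(o['orientation']).as_matrix(); print(np.round(M,3)); 
d=load('wrist0'); print(np.round(d['hand_eye'],3))
print('yaw of tool x',np.degrees(np.arctan2(M[1,0],M[0,0])))
# vise fit from clouds
for n in ['top0','scene0']:
    P=cloud(load(n)).reshape(-1,3); im=load(n)['img'].reshape(-1,3).astype(int)
    g=(im[:,1]>im[:,0]+15)&(im[:,1]>im[:,2]+5)&(P[:,0]>500)&(P[:,0]<760)&(abs(P[:,1])<260)
    for lo,hi in [(10,24),(74,84),(86,96)]:
        k=g&(P[:,2]>lo)&(P[:,2]<hi); q=P[k]; print(n,lo,len(q), q.min(0).round(1),q.max(0).round(1),np.median(q[:,2]))
        if len(q)>50: print(cv2.minAreaRect(q[:,:2].astype(np.float32)))
E
```

```text
[[ 0.427 -0.     0.904]
 [-0.904  0.001  0.427]
 [-0.001 -1.     0.   ]]
[[ 1.0000e+00 -2.0000e-03  1.0000e-03  1.1300e+00]
 [-1.0000e-03 -2.9700e-01  9.5500e-01 -1.6169e+02]
 [-2.0000e-03 -9.5500e-01 -2.9700e-01  8.1304e+01]
 [ 0.0000e+00  0.0000e+00  0.0000e+00  1.0000e+00]]
yaw of tool x -64.69105129646903
top0 10 2578 [ 554.2 -205.3   10.1] [724.3 166.3  24. ] 18.444608785679122
((640.6666870117188, -21.731887817382812), (367.30682373046875, 149.2500457763672), 85.46414184570312)
top0 74 2262 [ 577.9 -206.8   74. ] [703.  134.5  84. ] 79.34874910142764
((640.5791625976562, -34.34538269042969), (342.4130554199219, 101.39479064941406), 85.50873565673828)
top0 86 1196 [ 578.9 -196.3   86. ] [696.1  82.   95.8] 91.28944427389558
((637.9885864257812, -59.501495361328125), (279.2151184082031, 99.06177520751953), 85.56929016113281)
scene0 10 3031 [ 580.4 -207.2   10.4] [727.9 170.   24. ] 16.942844340743022
((641.612548828125, -18.655593872070312), (369.58233642578125, 147.8839569091797), 85.78814697265625)
scene0 74 2025 [ 582.5 -206.5   74. ] [701.6 133.8  84. ] 78.04575698599842
((639.7225952148438, -36.00860595703125), (336.8656921386719, 99.71038818359375), 85.55179595947266)
scene0 86 1231 [ 582.1 -191.7   86. ] [696.8  85.2  94.1] 89.75292117240974
((639.0557861328125, -53.544891357421875), (273.2012939453125, 98.06776428222656), 85.73721313476562)
```

```bash
cat >> h.py <<'E'
def blocks(tag,zlo=18,zhi=62,verbose=True):
    d=load(tag); P=cloud(d); im=d['img']; hsv=cv2.cvtColor(im,cv2.COLOR_RGB2HSV)
    m=((P[...,2]>zlo)&(P[...,2]<zhi)&(P[...,0]>300)&(P[...,0]<550)&(P[...,1]<200)&(P[...,1]>-350)).astype(np.uint8)
    n,lab,st,c=cv2.connectedComponentsWithStats(m); out=[]
    for i in range(1,n):
        if st[i,4]<80: continue
        k=lab==i; q=P[k]; t=k&(P[...,2]>44)
        r=cv2.minAreaRect(q[:,:2].astype(np.float32)); ht=np.median(hsv[t],0) if t.any() else None
        w=k&(hsv[...,1]<60)&(P[...,2]>35); wc=np.nanmean(P[w],0) if w.any() else [0,0,0]
        (cx,cy),(a,b),an=r
        if a<b: an+=90
        yaw=an-90 # block y axis at angle an -> yaw=an-90
        v=np.array([wc[0]-cx,wc[1]-cy]); ydir=np.array([-np.sin(np.radians(yaw)),np.cos(np.radians(yaw))])
        if v@ydir<0: yaw+=180
        yaw=(yaw+180)%360-180
        out.append((cx,cy,yaw)); print(tag,np.round([cx,cy,a,b,yaw],1),'hsv',ht,'zmax',np.nanpercentile(q[:,2],95).round(1),'n',len(q))
    return out
E
python3 - <<'E'
from h import *
blocks('top0'); blocks('scene0')
E
```

```text
top0 [ 452.7 -278.2   44.1   71.9   16.8] hsv [ 14. 141. 146.] zmax 53.2 n 678
top0 [450.6 105.4  44.8  70.8  11.8] hsv [ 14. 143. 144.] zmax 53.1 n 675
top0 [437.6 -16.5  44.6  69.6  44.4] hsv [ 14. 142. 146.] zmax 53.0 n 649
top0 [ 436.7 -148.5   44.3   70.9   12.8] hsv [ 14. 142. 145.] zmax 53.3 n 666
top0 [ 341.7 -292.8   71.    45.3  119.4] hsv [  1. 202. 171.] zmax 53.3 n 763
top0 [337.   89.9  70.3  44.3 -46.4] hsv [139. 147. 146.] zmax 53.5 n 692
scene0 [ 340.5 -290.8   77.7   46.5  118.6] hsv [  3.  191.5 139.5] zmax 51.2 n 537
scene0 [ 451.2 -276.2   48.9   74.1   15.6] hsv [ 14.  138.5 117. ] zmax 51.2 n 628
scene0 [ 435.2 -146.7   48.5   75.3   11.8] hsv [ 14. 139. 116.] zmax 51.1 n 694
scene0 [436.5 -14.3  48.7  70.6  45.8] hsv [ 14. 141. 114.] zmax 51.5 n 741
scene0 [334.8  91.4  74.6  44.3 -46.7] hsv [139. 129. 115.] zmax 51.6 n 696
scene0 [448.5 106.9  48.6  72.6  12. ] hsv [ 14. 140. 115.] zmax 51.2 n 917
```

Emit:
jog_arm([
  {"dp": [0, 0, 1], "turn": [0, 0, 0.25], "claw": 1},
  {"dp": [0.2, 0.9, 1], "turn": [0, 0, 0.25], "claw": 1},
  {"dp": [0.4, 1, 1], "turn": [0, 0, 0.25], "claw": 1},
  {"dp": [0.4, 1, 1], "turn": [0, 0, 0.25], "claw": 1},
  {"dp": [0.4, 1, 1], "turn": [0, 0, 0.25], "claw": 1},
  {"dp": [0.4, 1, 1], "turn": [0, 0, 0.25], "claw": 1},
  {"dp": [0.4, 1, 1], "turn": [0, 0, 0.25], "claw": 1},
])

```text
t: 0.73
ee_pos: [299.3, -484.1, 302.3]
orientation: [-1.555, 0.265, -0.263]
ft_force: [0.0, 0.3, 0.6]
width: 87.7
```

Emit:
jog_arm([
  {"dp": [0.25, 0.5, 0], "claw": 1},
  {"dp": [0.5, 1, 0], "claw": 1},
  {"dp": [0.5, 1, 0], "claw": 1},
])

```text
invalid input at $.steps[0]: expected keys turn, dp, claw
```

Emit:
jog_arm([
  {"dp": [0.25, 0.5, 0], "claw": 1},
  {"dp": [0.5, 1, 0], "claw": 1},
  {"dp": [0.5, 1, 0], "claw": 1},
])

```text
invalid input at $.steps[0]: expected keys turn, dp, claw
```

Emit:
jog_arm([
  {"dp": [0.3, 0.4, 0], "turn": [0, 0, 0.198], "claw": 1},
  {"dp": [0.6, 0.8, 0], "turn": [0, 0, 0.198], "claw": 1},
  {"dp": [0.6, 0.9, -0.2], "turn": [0, 0, 0.198], "claw": 1},
  {"dp": [0.6, 0.9, -0.2], "turn": [0, 0, 0.198], "claw": 1},
  {"dp": [0.6, 0.9, -0.2], "turn": [0, 0, 0.198], "claw": 1},
  {"dp": [0.6, 0.9, -0.2], "turn": [0, 0, 0.198], "claw": 1},
])

```text
t: 1.23
ee_pos: [347.4, -411.5, 285.9]
orientation: [-1.558, -0.227, 0.23]
ft_force: [-0.1, -0.0, -0.2]
width: 87.8
```

Emit:
jog_arm([
  {"dp": [0.4, 0.4, 0], "turn": [0, 0, 0], "claw": 1},
  {"dp": [0.7, 0.9, -0.4], "turn": [0, 0, 0], "claw": 1},
  {"dp": [0.7, 0.9, -0.7], "turn": [0, 0, 0], "claw": 1},
  {"dp": [0.7, 0.9, -0.7], "turn": [0, 0, 0], "claw": 1},
])

```text
t: 1.57
ee_pos: [402.0, -335.3, 225.1]
orientation: [-1.552, -0.222, 0.232]
ft_force: [-1.3, -0.1, -0.7]
width: 87.6
```

```bash
cat >> h.py <<'E'
def yawnow(o):
    M=R.from_rotvec(o['orientation']).as_matrix(); return np.degrees(np.arctan2(M[1,0],M[0,0])),M[:,1]
def to(x,y,z,yaw):
    o=obs(); yw,dn=yawnow(o); D=R.from_euler('z',yaw-yw,degrees=True).as_rotvec()
    # full correction incl tilt
    t=np.radians(yaw); G=np.array([[np.cos(t),np.sin(t),0],[0,0,-1],[-np.sin(t),np.cos(t),0]]).T
    rv=R.from_matrix(G@R.from_rotvec(o['orientation']).as_matrix().T).as_rotvec()
    print('yaw',yw.round(2),'down',dn.round(3),'dp',((np.array([x,y,z])-o['ee_pos'])/80).round(3),'turn',(rv/np.pi).round(4))
E
python3 - <<'E'
from h import *
grab('wrist','w1'); grab('top','t1'); blocks('t1'); blocks('w1'); to(452,-277.5,27,16.3)
E
```

```text
t1 [ 452.7 -278.2   44.1   71.6   16.8] hsv [ 14.  140.5 150. ] zmax 53.3 n 682
t1 [450.7 105.4  44.9  70.6  11.7] hsv [ 14. 143. 147.] zmax 53.5 n 680
t1 [437.5 -16.7  44.6  69.7  44.2] hsv [ 14. 142. 114.] zmax 53.5 n 650
t1 [ 436.7 -148.2   44.4   70.5   12.8] hsv [ 14. 141. 149.] zmax 53.3 n 667
t1 [ 341.4 -292.9   71.4   45.2  118.9] hsv [  1. 201. 175.] zmax 53.1 n 757
t1 [337.   90.1  70.6  44.5 -46.8] hsv [138.  146.  137.5] zmax 53.4 n 692
w1 [ 435.8 -150.3   45.6   71.7   13. ] hsv [ 13. 131. 136.] zmax 50.8 n 2923
w1 [ 340.5 -294.7   71.3   45.   119. ] hsv [  1. 183. 167.] zmax 51.1 n 2872
w1 [ 451.7 -280.    45.5   70.    17.1] hsv [ 13. 129. 137.] zmax 51.0 n 2839
{'t': 1.667, 'qpos': [-0.721, 0.273, 1.838, -0.001, 1.035, -1.011], 'ee_pos': [402.965, -339.083, 229.35], 'orientation': [-1.557, -0.225, 0.23], 'ft_force': [-0.145, 0.364, 0.821], 'width': 87.826}
yaw 16.62 down [-0.004  0.002 -1.   ] dp [ 0.613  0.77  -2.529] turn [-0.0005 -0.0012 -0.0018]
```

View pics/w1.png

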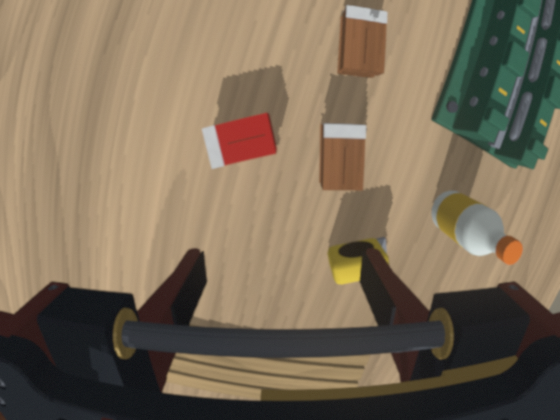

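Emit:
jog_arm([
  {"dp": [0.3, 0.38, -0.3], "turn": [0, 0, 0], "claw": 1},
  {"dp": [0.613, 0.75, -0.6], "turn": [0, 0, 0], "claw": 1},
  {"dp": [0.613, 0.75, -0.95], "turn": [0, 0, 0], "claw": 1},
  {"dp": [0.613, 0.75, -0.95], "turn": [0, 0, 0], "claw": 1},
])

```text
t: 2.0
ee_pos: [451.0, -277.8, 150.5]
orientation: [-1.553, -0.222, 0.233]
ft_force: [-0.2, 0.8, -0.2]
width: 88.2
```

```bash
python3 - <<'E'
from h import *
to(452,-279,27,16.8); grab('wrist','w2'); blocks('w2')
E
```

```text
{'t': 2.0, 'qpos': [-0.574, 0.389, 1.887, -0.001, 0.875, -0.863], 'ee_pos': [451.015, -277.85, 150.53], 'orientation': [-1.553, -0.222, 0.233], 'ft_force': [-0.203, 0.804, -0.188], 'width': 88.199}
yaw 16.6 down [-0.008  0.004 -1.   ] dp [ 0.012 -0.014 -1.544] turn [-0.0014 -0.0025  0.0011]
w2 [ 435.6 -150.3   44.5   71.1   12.6] hsv [ 13. 129. 149.] zmax 50.8 n 4687
w2 [ 340.4 -294.6   71.8   45.1  118.8] hsv [  1. 189. 179.] zmax 50.8 n 4111
w2 [ 451.3 -280.1   44.5   71.3   16.6] hsv [ 13. 129. 150.] zmax 50.9 n 4415
```

View pics/w2.png

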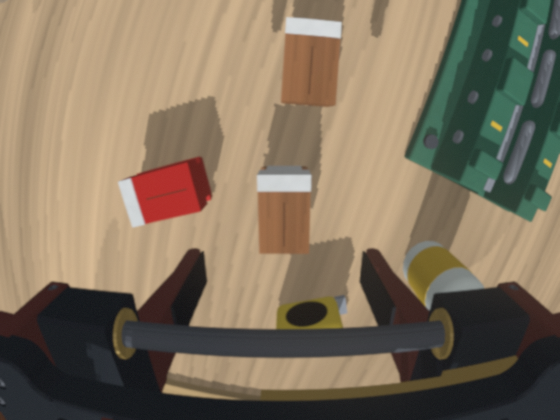

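Emit:
jog_arm([
  {"dp": [0.01, -0.016, -0.35], "turn": [0, 0, 0], "claw": 1},
  {"dp": [0.01, -0.016, -0.7], "turn": [0, 0, 0], "claw": 1},
  {"dp": [0.01, -0.016, -0.95], "turn": [0, 0, 0], "claw": 1},
  {"dp": [0.01, -0.016, -0.95], "turn": [0, 0, 0], "claw": 1},
])

```text
t: 2.38
ee_pos: [450.6, -281.7, 75.9]
orientation: [-1.553, -0.218, 0.232]
ft_force: [-0.4, 0.5, -0.8]
width: 88.2
```

Emit:
jog_arm([
  {"dp": [0, 0, -0.3], "turn": [0, 0, 0], "claw": 1},
  {"dp": [0, 0, -0.57], "turn": [0, 0, 0], "claw": 1},
  {"dp": [0, 0, -0.59], "turn": [0, 0, 0], "claw": 1},
  {"dp": [0, 0, -0.59], "turn": [0, 0, 0], "claw": 1},
])

```text
t: 2.72
ee_pos: [450.8, -283.1, 30.1]
orientation: [-1.554, -0.217, 0.23]
ft_force: [0.4, -0.1, 0.5]
width: 88.2
```

Emit:
jog_arm([
  {"dp": [0, 0, 0], "turn": [0, 0, 0], "claw": 0.3},
  {"dp": [0, 0, 0], "turn": [0, 0, 0], "claw": 0.3},
  {"dp": [0, 0, 0], "turn": [0, 0, 0], "claw": 0.3},
  {"dp": [0, 0, 0], "turn": [0, 0, 0], "claw": 0.3},
  {"dp": [0, 0, 0], "turn": [0, 0, 0], "claw": 0.3},
  {"dp": [0, 0, 0], "turn": [0, 0, 0], "claw": 0.3},
  {"dp": [0, 0, 0], "turn": [0, 0, 0], "claw": 0.3},
  {"dp": [0, 0, 0], "turn": [0, 0, 0], "claw": 0.3},
])

```text
t: 3.38
ee_pos: [451.2, -283.1, 30.3]
orientation: [-1.554, -0.218, 0.23]
ft_force: [0.4, 0.6, 3.7]
width: 43.7
```

```bash
python3 - <<'E'
from h import *
grab('wrist','w3');to(452,-279,27,16.8)
E
```

```text
{'t': 3.433, 'qpos': [-0.582, 0.594, 1.924, -0.002, 0.632, -0.865], 'ee_pos': [451.159, -283.103, 30.317], 'orientation': [-1.554, -0.218, 0.23], 'ft_force': [0.189, 0.586, 4.244], 'width': 43.701}
yaw 16.35 down [-0.008  0.004 -1.   ] dp [ 0.011  0.051 -0.041] turn [-0.0012 -0.0026  0.0025]
```

View pics/w3.png

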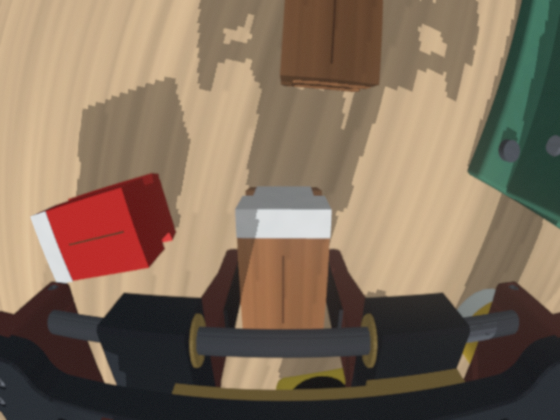

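Emit:
jog_arm([
  {"dp": [0, 0, 0.25], "turn": [0, 0, 0], "claw": 0.3},
  {"dp": [0, 0, 0.6], "turn": [0, 0, 0], "claw": 0.3},
  {"dp": [0, 0.1, 1], "turn": [0, 0, 0], "claw": 0.3},
  {"dp": [0, 0.3, 1], "turn": [0, 0, 0], "claw": 0.3},
])

```text
t: 3.77
ee_pos: [454.0, -261.5, 114.8]
orientation: [-1.56, -0.222, 0.224]
ft_force: [0.8, -0.5, -0.9]
width: 44.0
```

Emit:
jog_arm([
  {"dp": [0, 0.4, 0.4], "turn": [0, 0, -0.03], "claw": 0.3},
  {"dp": [0.2, 0.8, 0.8], "turn": [0, 0, -0.06], "claw": 0.3},
  {"dp": [0.5, 1, 1], "turn": [0, 0, -0.1], "claw": 0.3},
  {"dp": [0.8, 1, 1], "turn": [0, 0, -0.115], "claw": 0.3},
  {"dp": [0.8, 1, 1], "turn": [0, 0, -0.115], "claw": 0.3},
])

```text
t: 4.18
ee_pos: [523.1, -180.9, 197.2]
orientation: [-1.572, 0.056, -0.065]
ft_force: [0.1, -0.2, -1.6]
width: 43.7
```

Emit:
jog_arm([
  {"dp": [0.4, 0.1, 0], "turn": [0, 0, 0], "claw": 0.3},
  {"dp": [0.8, 0.3, 0], "turn": [0, 0, 0], "claw": 0.3},
  {"dp": [0.9, 0.4, 0], "turn": [0, 0, 0], "claw": 0.3},
  {"dp": [0.9, 0.4, 0], "turn": [0, 0, 0], "claw": 0.3},
])

```text
t: 4.52
ee_pos: [596.1, -147.5, 196.1]
orientation: [-1.571, 0.055, -0.062]
ft_force: [-0.1, 0.1, -1.2]
width: 44.1
```

```bash
python3 - <<'E'
from h import *
grab('wrist','w4');grab('top','t4'); to(631.2,-151,150,-4.4); blocks('t4')
E
```

```text
{'t': 4.617, 'qpos': [-0.264, 0.434, 1.683, -0.001, 1.023, -0.188], 'ee_pos': [593.532, -148.637, 195.868], 'orientation': [-1.572, 0.058, -0.061], 'ft_force': [0.318, 0.26, -1.398], 'width': 44.056}
yaw -4.33 down [ 0.002 -0.002 -1.   ] dp [ 0.471 -0.03  -0.573] turn [ 0.0005  0.0007 -0.0004]
t4 [450.5 105.4  44.3  70.8  11.9] hsv [ 14. 145. 136.] zmax 53.4 n 681
t4 [4.446e+02 3.000e-01 3.360e+01 7.720e+01 7.220e+01] hsv [ 14. 111. 131.] zmax 53.4 n 298
t4 [336.9  90.   70.3  44.4 -46.7] hsv [138. 148. 138.] zmax 53.5 n 690
```

View pics/w4.png

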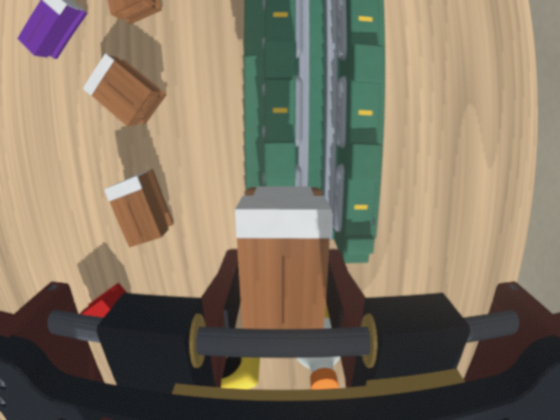

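```bash
cat >> h.py <<'E'
def visefit(tag,c=(641,-20),yaw=-4.4):
    d=load(tag); P=cloud(d).reshape(-1,3); t=np.radians(yaw); ex=np.array([np.cos(t),np.sin(t)]); ey=np.array([-np.sin(t),np.cos(t)])
    q=P[:,:2]-np.array(c); X=q@ex; Y=q@ey; Z=P[:,2]
    for a,b in [(-185,-120),(-120,-40),(-40,40),(40,120),(120,185)]:
        r=[]
        for lo,hi,nm in [(-60,-10,'F'),(10,60,'R')]:
            k=(Y>a)&(Y<b)&(Z>73)&(Z<97)&(X>lo)&(X<hi)
            if k.sum()>30: r+= [nm,k.sum(),*np.percentile(X[k],[1,3,97,99]).round(1),np.median(Z[k]).round(1)]
        print(tag,a,b,r)
    k=(abs(Y)<200)&(Z>5)&(Z<24)&(X>-85)&(X<85)
    if k.sum(): print('base X',np.percentile(X[k],[.5,2,98,99.5]).round(1),'Y',np.percentile(Y[k],[.5,2,98,99.5]).round(1))
    return X,Y,Z
E
python3 - <<'E'
from h import *
for t in ['w4','w3','t1','scene0']: visefit(t)
d=load('w4'); P=cloud(d); M=R.from_rotvec(d['ori']).as_matrix(); Q=(P-d['ee'])@M
v=[Q[r,c].round(1) for r,c in [(225,240),(225,328),(220,285),(260,245),(260,322),(245,285)]]; print(v)
# block top strip
for r in (212,225,240,260): 
    s=Q[r,225:345]; k=(s[:,1]>-30)&(s[:,1]<-10); print(r,s[k][:,0].min().round(1),s[k][:,0].max().round(1),np.median(s[k][:,1]).round(1),np.median(s[k][:,2]).round(1))
E
```

```text
w4 -185 -120 ['R', np.int64(1879), np.float64(23.1), np.float64(23.3), np.float64(48.6), np.float64(49.3), np.float64(79.2)]
w4 -120 -40 ['F', np.int64(2543), np.float64(-49.5), np.float64(-48.9), np.float64(-24.5), np.float64(-23.9), np.float64(80.0), 'R', np.int64(2807), np.float64(23.2), np.float64(23.5), np.float64(48.6), np.float64(49.3), np.float64(79.5)]
w4 -40 40 ['F', np.int64(2860), np.float64(-49.6), np.float64(-48.9), np.float64(-24.3), np.float64(-23.5), np.float64(79.5), 'R', np.int64(2789), np.float64(23.4), np.float64(23.6), np.float64(48.7), np.float64(49.3), np.float64(79.5)]
w4 40 120 ['F', np.int64(426), np.float64(-49.9), np.float64(-49.0), np.float64(-24.4), np.float64(-24.3), np.float64(78.5), 'R', np.int64(536), np.float64(23.6), np.float64(23.9), np.float64(48.7), np.float64(49.5), np.float64(78.4)]
w4 120 185 []
base X [-74.6 -73.6  73.6  74.3] Y [-178.7 -152.4   72.9   76.4]
w3 -185 -120 []
w3 -120 -40 []
w3 -40 40 []
w3 40 120 []
w3 120 185 []
base X [-75.7 -75.4 -32.9  13.1] Y [-188.2 -187.8  -48.1  -40.8]
t1 -185 -120 ['F', np.int64(359), np.float64(-49.
[... 2047 characters left out ...]
 'R', np.int64(551), np.float64(23.2), np.float64(24.3), np.float64(49.2), np.float64(49.4), np.float64(79.8)]
scene0 120 185 ['F', np.int64(469), np.float64(-50.6), np.float64(-49.5), np.float64(-24.4), np.float64(-24.0), np.float64(79.1), 'R', np.int64(508), np.float64(22.8), np.float64(23.6), np.float64(49.1), np.float64(49.5), np.float64(79.0)]
base X [-72.5 -63.5  74.   74.3] Y [-181.  -173.2  185.4  186.6]
[array([-19.9, -19.9,  30.7]), array([ 21. , -20.2,  30.7]), array([  1.1, -19.6,  33. ]), array([-18.4, -18.9,  12.2]), array([ 18.9, -20.4,  12.9]), array([  1.1, -20.1,  20.7])]
212 -21.9 21.7 -19.4 36.8
225 -21.7 22.0 -19.5 30.5
240 -21.6 22.0 -19.2 22.9
260 -29.2 30.4 -19.0 12.3
```

Emit:
jog_arm([
  {"dp": [0.2, -0.02, 0], "turn": [0, 0, 0], "claw": 0.3},
  {"dp": [0.464, -0.037, -0.2], "turn": [0, 0, 0], "claw": 0.3},
  {"dp": [0.464, -0.037, -0.6], "turn": [0, 0, 0], "claw": 0.3},
  {"dp": [0.464, -0.037, -0.87], "turn": [0, 0, 0], "claw": 0.3},
  {"dp": [0.464, -0.037, -0.87], "turn": [0, 0, 0], "claw": 0.3},
  {"dp": [0.464, -0.037, -0.87], "turn": [0, 0, 0], "claw": 0.3},
])

```text
t: 5.12
ee_pos: [628.6, -152.2, 125.2]
orientation: [-1.571, 0.061, -0.059]
ft_force: [0.3, -0.2, -1.1]
width: 44.1
```

```bash
python3 - <<'E'
from h import *
to(630.6,-151.6,90,-4.4);grab('wrist','w5'); visefit('w5')
E
```

```text
{'t': 5.117, 'qpos': [-0.255, 0.571, 1.64, -0.002, 0.933, -0.178], 'ee_pos': [628.557, -152.155, 125.176], 'orientation': [-1.571, 0.061, -0.059], 'ft_force': [0.272, -0.208, -1.08], 'width': 44.094}
yaw -4.37 down [-0.002 -0.001 -1.   ] dp [ 0.026  0.007 -0.44 ] turn [ 0.0003 -0.0005 -0.0001]
w5 -185 -120 ['F', np.int64(772), np.float64(-49.8), np.float64(-49.4), np.float64(-35.2), np.float64(-34.9), np.float64(78.7), 'R', np.int64(1179), np.float64(30.3), np.float64(30.8), np.float64(49.3), np.float64(49.6), np.float64(78.8)]
w5 -120 -40 ['F', np.int64(4691), np.float64(-49.3), np.float64(-48.7), np.float64(-23.5), np.float64(-23.2), np.float64(79.7), 'R', np.int64(4812), np.float64(23.5), np.float64(23.7), np.float64(48.7), np.float64(49.4), np.float64(79.6)]
w5 -40 40 ['F', np.int64(4208), np.float64(-49.3), np.float64(-48.5), np.float64(-23.5), np.float64(-23.2), np.float64(88.7), 'R', np.int64(4211), np.float64(23.5), np.float64(23.8), np.float64(48.9), np.float64(49.5), np.float64(88.5)]
w5 40 120 []
w5 120 185 []
base X [-74.6 -73.7  73.7  74.7] Y [-184.2 -177.    45.5   49.6]
```

View pics/w5.png

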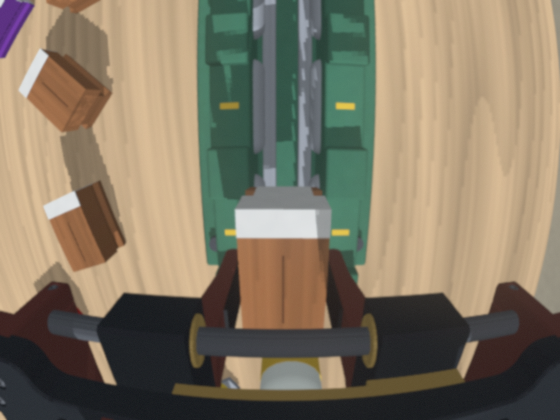

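Emit:
jog_arm([
  {"dp": [0.03, 0.01, 0], "turn": [0, 0, 0], "claw": 0.3},
  {"dp": [0.03, 0.01, 0], "turn": [0, 0, 0], "claw": 0.3},
  {"dp": [0.03, 0.01, 0], "turn": [0, 0, 0], "claw": 0.3},
  {"dp": [0.03, 0.01, -0.1], "turn": [0, 0, 0], "claw": 0.3},
  {"dp": [0.03, 0.01, -0.15], "turn": [0, 0, 0], "claw": 0.3},
  {"dp": [0.03, 0.01, -0.15], "turn": [0, 0, 0], "claw": 0.3},
])

```text
t: 5.67
ee_pos: [630.9, -151.2, 113.3]
orientation: [-1.571, 0.061, -0.059]
ft_force: [-0.3, -0.5, -1.3]
width: 43.9
```

```bash
python3 - <<'E'
from h import *
to(630.95,-151.6,90,-4.4)
E
```

```text
{'t': 5.667, 'qpos': [-0.253, 0.589, 1.64, -0.002, 0.914, -0.176], 'ee_pos': [630.937, -151.188, 113.279], 'orientation': [-1.571, 0.061, -0.059], 'ft_force': [-0.26, -0.512, -1.346], 'width': 43.866}
yaw -4.37 down [-0.002 -0.001 -1.   ] dp [ 0.    -0.005 -0.291] turn [ 0.0003 -0.0005 -0.0002]
```

Emit:
jog_arm([
  {"dp": [0, 0, -0.06], "turn": [0, 0, 0], "claw": 0.3},
  {"dp": [0, 0, -0.12], "turn": [0, 0, 0], "claw": 0.3},
  {"dp": [0, 0, -0.16], "turn": [0, 0, 0], "claw": 0.3},
  {"dp": [0, 0, -0.2], "turn": [0, 0, 0], "claw": 0.3},
  {"dp": [0, 0, -0.2], "turn": [0, 0, 0], "claw": 0.3},
])

```text
t: 6.08
ee_pos: [630.5, -151.0, 96.3]
orientation: [-1.571, 0.062, -0.058]
ft_force: [-1.0, 0.7, -1.6]
width: 43.5
```

Emit:
jog_arm([
  {"dp": [0, 0, -0.03], "turn": [0, 0, 0], "claw": 0.3},
  {"dp": [0, 0, -0.06], "turn": [0, 0, 0], "claw": 0.3},
  {"dp": [0, 0, -0.1], "turn": [0, 0, 0], "claw": 0.3},
  {"dp": [0, 0, -0.1], "turn": [0, 0, 0], "claw": 0.3},
])

```text
t: 6.42
ee_pos: [630.1, -150.9, 87.7]
orientation: [-1.571, 0.063, -0.057]
ft_force: [0.5, -0.4, -2.5]
width: 43.9
```

```bash
python3 - <<'E'
from h import *
to(630.95,-151.6,88,-4.4); grab('wrist','w6')
E
```

```text
{'t': 6.417, 'qpos': [-0.253, 0.623, 1.649, -0.002, 0.872, -0.176], 'ee_pos': [630.144, -150.938, 87.682], 'orientation': [-1.571, 0.063, -0.057], 'ft_force': [0.523, -0.42, -2.467], 'width': 43.865}
yaw -4.37 down [-0.004 -0.    -1.   ] dp [ 0.01  -0.008  0.004] turn [ 0.0001 -0.0011 -0.0002]
```

View pics/w6.png

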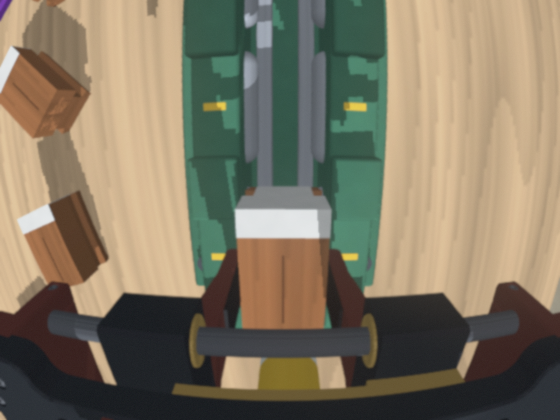

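Emit:
jog_arm([
  {"dp": [0.008, 0, -0.03], "turn": [0, 0, 0], "claw": 0.3},
  {"dp": [0.008, 0, -0.03], "turn": [0, 0, 0], "claw": 0.3},
  {"dp": [0.008, 0, -0.03], "turn": [0, 0, 0], "claw": 0.3},
])

```text
t: 6.72
ee_pos: [631.4, -151.1, 86.3]
orientation: [-1.571, 0.062, -0.058]
ft_force: [-0.6, 0.1, 4.2]
width: 43.6
```

Emit:
jog_arm([
  {"dp": [0, 0, 0], "turn": [0, 0, 0], "claw": 0.7},
  {"dp": [0, 0, 0], "turn": [0, 0, 0], "claw": 0.7},
  {"dp": [0, 0, 0], "turn": [0, 0, 0], "claw": 0.7},
  {"dp": [0, 0, 0], "turn": [0, 0, 0], "claw": 0.7},
])

```text
t: 7.05
ee_pos: [631.4, -151.1, 86.2]
orientation: [-1.571, 0.062, -0.058]
ft_force: [-0.3, -0.2, -0.4]
width: 61.1
```

Emit:
jog_arm([
  {"dp": [0, 0, 0.2], "turn": [0, 0, 0], "claw": 0.7},
  {"dp": [0, 0.1, 0.5], "turn": [0, 0, 0], "claw": 0.4},
  {"dp": [0, 0.1, 0.5], "turn": [0, 0, 0], "claw": 0},
  {"dp": [0, 0.05, 0.5], "turn": [0, 0, 0], "claw": 0},
  {"dp": [0, 0.05, 0.5], "turn": [0, 0, 0], "claw": 0},
  {"dp": [0, 0.05, 0.5], "turn": [0, 0, 0], "claw": 0},
])

```text
t: 7.55
ee_pos: [630.7, -147.4, 125.1]
orientation: [-1.571, 0.063, -0.057]
ft_force: [-0.1, 0.5, -0.5]
width: 31.7
```

```bash
python3 - <<'E'
from h import *
to(631,-147.5,110,-4.4); grab('wrist','w7')
E
```

```text
{'t': 7.55, 'qpos': [-0.247, 0.573, 1.635, -0.002, 0.937, -0.17], 'ee_pos': [630.691, -147.372, 125.144], 'orientation': [-1.571, 0.063, -0.057], 'ft_force': [-0.11, 0.518, -0.47], 'width': 31.737}
yaw -4.39 down [-0.004 -0.    -1.   ] dp [ 0.004 -0.002 -0.189] turn [ 0.0001 -0.0013 -0.0001]
```

View pics/w7.png

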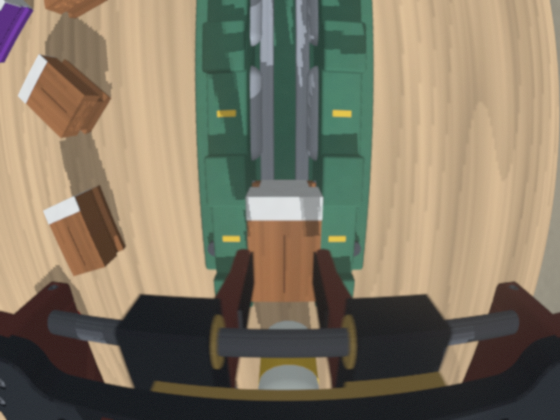

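Emit:
jog_arm([
  {"dp": [0.004, 0, 0], "turn": [0, 0, 0], "claw": 0},
  {"dp": [0.004, 0, 0], "turn": [0, 0, 0], "claw": 0},
  {"dp": [0.004, 0, 0], "turn": [0, 0, 0], "claw": 0},
  {"dp": [0.004, 0, -0.1], "turn": [0, 0, 0], "claw": 0},
  {"dp": [0.004, 0, -0.19], "turn": [0, 0, 0], "claw": 0},
  {"dp": [0.004, 0, -0.25], "turn": [0, 0, 0], "claw": 0},
  {"dp": [0.004, 0, -0.25], "turn": [0, 0, 0], "claw": 0},
])

```text
t: 8.18
ee_pos: [632.1, -147.4, 104.8]
orientation: [-1.571, 0.062, -0.059]
ft_force: [1.4, 0.1, 2.5]
width: 0.1
```

Emit:
jog_arm([
  {"dp": [0, 0, -0.03], "turn": [0, 0, 0], "claw": 0},
  {"dp": [0, 0, -0.06], "turn": [0, 0, 0], "claw": 0},
  {"dp": [0, 0, -0.09], "turn": [0, 0, 0], "claw": 0},
  {"dp": [0, 0, -0.12], "turn": [0, 0, 0], "claw": 0},
])

```text
t: 8.52
ee_pos: [632.2, -147.5, 95.2]
orientation: [-1.571, 0.061, -0.059]
ft_force: [-0.7, 0.0, 4.9]
width: 0.5
```

Emit:
jog_arm([
  {"dp": [0, 0, -0.03], "turn": [0, 0, 0], "claw": 0},
  {"dp": [0, 0, -0.06], "turn": [0, 0, 0], "claw": 0},
  {"dp": [0, 0, -0.09], "turn": [0, 0, 0], "claw": 0},
])

```text
t: 8.77
ee_pos: [632.2, -147.4, 87.5]
orientation: [-1.571, 0.061, -0.059]
ft_force: [-0.3, -0.3, -0.2]
width: 0.8
```

```bash
python3 - <<'E'
from h import *
to(631,-147.5,84,-4.4); grab('wrist','w8')
E
```

```text
{'t': 8.767, 'qpos': [-0.247, 0.624, 1.648, -0.002, 0.871, -0.169], 'ee_pos': [632.176, -147.445, 87.484], 'orientation': [-1.571, 0.061, -0.059], 'ft_force': [-0.258, -0.305, -0.189], 'width': 0.849}
yaw -4.38 down [-0.002 -0.001 -1.   ] dp [-0.015 -0.001 -0.044] turn [ 0.0003 -0.0006 -0.0001]
```

View pics/w8.png

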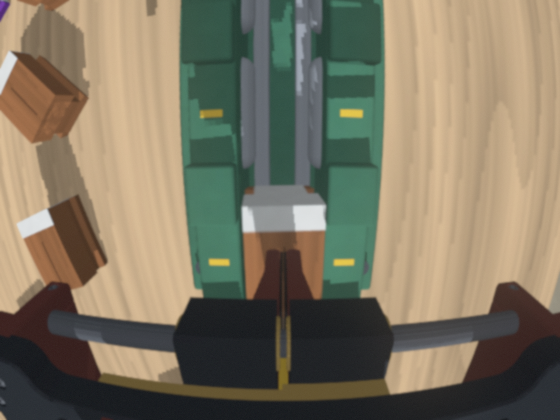

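Emit:
jog_arm([
  {"dp": [0, 0, -0.03], "turn": [0, 0, 0], "claw": 0},
  {"dp": [0, 0, -0.05], "turn": [0, 0, 0], "claw": 0},
  {"dp": [0, 0, -0.05], "turn": [0, 0, 0], "claw": 0},
  {"dp": [0, 0, -0.05], "turn": [0, 0, 0], "claw": 0},
])

```text
t: 9.15
ee_pos: [631.8, -147.3, 84.3]
orientation: [-1.571, 0.062, -0.058]
ft_force: [-4.2, 0.8, 15.0]
width: 0.3
```

Emit:
jog_arm([
  {"dp": [0, 0, 0.3], "turn": [0, 0, 0], "claw": 0.3},
  {"dp": [0, 0, 0.7], "turn": [0, 0, 0], "claw": 0.7},
  {"dp": [-0.2, 0, 1], "turn": [0, 0, 0], "claw": 1},
  {"dp": [-0.5, 0, 1], "turn": [0, 0, 0], "claw": 1},
])

```text
t: 9.48
ee_pos: [595.9, -148.1, 169.0]
orientation: [-1.573, 0.054, -0.065]
ft_force: [0.2, 0.4, 0.2]
width: 23.7
```

```bash
cat >>h.py <<'E'
def homecheck(tag,sts):
    X,Y,Z=visefit.__wrapped__(tag) if hasattr(visefit,'__wrapped__') else vf(tag)
    for s in sts:
        yc=-1+(-127.5+85*(s-1)); k=(abs(Y-yc)<32)&(abs(X)<20)
        q=np.c_[X,Y,Z][k]; q=q[(q[:,2]>70)&(q[:,2]<125)]
        if len(q)<30: print('st',s,'empty',len(q)); continue
        A=np.c_[q[:,0],q[:,1]-yc,np.ones(len(q))]; c=np.linalg.lstsq(A,q[:,2],rcond=None)[0]
        kk=(abs(X)<21)&(Z>75)&(Z<125)&(abs(Y-yc)<42); print(tag,'st',s,'top z',c[2].round(1),'tilt',c[:2].round(3),'Y',np.percentile(Y[kk],[1,99]).round(1)-yc,'n',len(q))
def vf(tag,c=(641.1,-20),yaw=-4.4):
    P=cloud(load(tag)).reshape(-1,3); t=np.radians(yaw); q=P[:,:2]-np.array(c)
    return q@[np.cos(t),np.sin(t)],q@[-np.sin(t),np.cos(t)],P[:,2]
E
python3 - <<'E'
from h import *
to(435.7,-151,120,12.8); grab('wrist','w9'); grab('scene','s9'); grab('top','t9')
for t in ['w9','s9','t9']: homecheck(t,[1,2])
blocks('t9');blocks('s9')
E
```

```text
{'t': 9.483, 'qpos': [-0.262, 0.468, 1.699, -0.001, 0.968, -0.186], 'ee_pos': [595.904, -148.12, 168.961], 'orientation': [-1.573, 0.054, -0.065], 'ft_force': [0.204, 0.372, 0.227], 'width': 23.732}
yaw -4.34 down [ 0.007 -0.003 -1.   ] dp [-2.003 -0.036 -0.612] turn [0.0006 0.0022 0.0952]
w9 st 1 top z 83.8 tilt [-0.001  0.001] Y [-34.6  34.9] n 3703
st 2 empty 0
s9 st 1 top z 82.7 tilt [-0.04   0.008] Y [-32.6  39.2] n 427
st 2 empty 0
st 1 empty 0
st 2 empty 0
t9 [450.7 105.4  44.3  70.8  11.3] hsv [ 14. 145. 138.] zmax 53.3 n 681
t9 [4.44e+02 1.00e-01 3.44e+01 7.87e+01 7.17e+01] hsv [ 14. 114. 133.] zmax 53.2 n 313
t9 [337.   89.9  70.4  44.1 -46.6] hsv [138. 148. 139.] zmax 53.3 n 688
s9 [ 340.9 -289.8   77.    47.3  118.8] hsv [  3. 190. 143.] zmax 51.3 n 537
s9 [ 435.5 -146.5   47.8   73.1   12.5] hsv [ 14. 138. 120.] zmax 51.1 n 691
s9 [436.1 -14.8  49.1  70.2  44.7] hsv [ 14. 140. 117.] zmax 51.4 n 746
s9 [335.1  91.8  74.6  44.5 -46.7] hsv [139. 122. 118.] zmax 51.6 n 704
s9 [448.4 107.2  47.7  72.3  11. ] hsv [ 14. 139. 118.] zmax 51.4 n 920
```

View pics/s9.png

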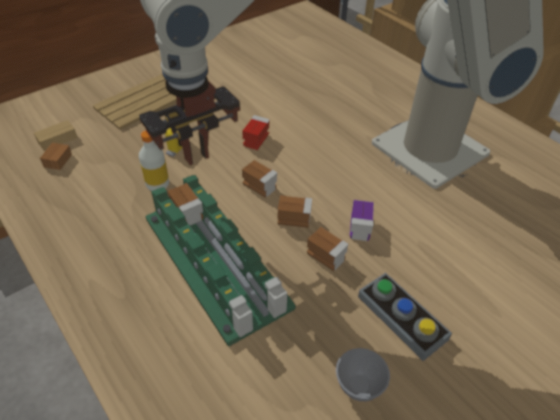

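Emit:
jog_arm([
  {"dp": [-0.4, 0, 0.1], "turn": [0, 0, 0.03], "claw": 1},
  {"dp": [-0.8, 0, 0.1], "turn": [0, 0, 0.06], "claw": 1},
  {"dp": [-1, 0, 0.1], "turn": [0, 0, 0.095], "claw": 1},
  {"dp": [-1, 0, 0], "turn": [0, 0, 0.095], "claw": 1},
])

```text
t: 9.97
ee_pos: [508.4, -147.1, 164.1]
orientation: [-1.564, -0.173, 0.181]
ft_force: [-0.3, 0.3, 0.3]
width: 62.5
```

Emit:
jog_arm([
  {"dp": [-0.4, 0, 0], "turn": [0, 0, 0], "claw": 1},
  {"dp": [-0.8, 0, 0], "turn": [0, 0, 0], "claw": 1},
  {"dp": [-1, 0, -0.3], "turn": [0, 0, 0], "claw": 1},
  {"dp": [-1, 0, -0.6], "turn": [0, 0, 0], "claw": 1},
  {"dp": [-1, 0, -0.6], "turn": [0, 0, 0], "claw": 1},
  {"dp": [-1, 0, -0.6], "turn": [0, 0, 0], "claw": 1},
])

```text
t: 10.47
ee_pos: [429.0, -147.1, 115.1]
orientation: [-1.563, -0.171, 0.181]
ft_force: [0.3, 0.3, 0.4]
width: 87.7
```

```bash
python3 - <<'E'
from h import *
to(436.2,-149.3,28,12.7); grab('wrist','w10'); blocks('w10')
E
```

```text
{'t': 10.467, 'qpos': [-0.355, 0.353, 2.071, -0.004, 0.724, -0.576], 'ee_pos': [428.966, -147.077, 115.054], 'orientation': [-1.563, -0.171, 0.181], 'ft_force': [0.311, 0.295, 0.411], 'width': 87.694}
yaw 12.83 down [-0.007 -0.    -1.   ] dp [ 0.09  -0.028 -1.088] turn [ 0.     -0.0021 -0.0007]
w10 [436.6 -18.3  45.2  71.   44.7] hsv [ 13. 131. 138.] zmax 50.8 n 6391
w10 [ 435.1 -150.1   44.5   70.7   12.9] hsv [ 13. 129. 142.] zmax 50.9 n 5644
w10 [ 365.6 -298.9   31.3   12.3  115.2] hsv [  0. 185. 177.] zmax 50.9 n 215
```

View pics/w10.png

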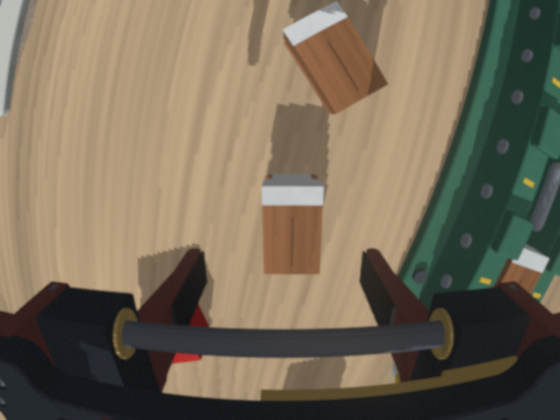

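Emit:
jog_arm([
  {"dp": [0.084, -0.036, -0.3], "turn": [0, -0.002, 0], "claw": 1},
  {"dp": [0.084, -0.036, -0.6], "turn": [0, -0.002, 0], "claw": 1},
  {"dp": [0.084, -0.036, -0.95], "turn": [0, -0.002, 0], "claw": 1},
  {"dp": [0.084, -0.036, -1], "turn": [0, -0.002, 0], "claw": 1},
  {"dp": [0.084, -0.036, -1], "turn": [0, -0.002, 0], "claw": 1},
])

```text
t: 10.93
ee_pos: [436.9, -150.1, 35.4]
orientation: [-1.564, -0.176, 0.176]
ft_force: [-0.2, 0.1, 0.0]
width: 87.2
```

Emit:
jog_arm([
  {"dp": [0, 0, -0.06], "turn": [0, 0, 0], "claw": 1},
  {"dp": [0, 0, -0.06], "turn": [0, 0, 0], "claw": 0.3},
  {"dp": [0, 0, -0.06], "turn": [0, 0, 0], "claw": 0.3},
  {"dp": [0, 0, -0.06], "turn": [0, 0, 0], "claw": 0.3},
  {"dp": [0, 0, -0.06], "turn": [0, 0, 0], "claw": 0.3},
  {"dp": [0, 0, -0.06], "turn": [0, 0, 0], "claw": 0.3},
  {"dp": [0, 0, -0.06], "turn": [0, 0, 0], "claw": 0.3},
  {"dp": [0, 0, -0.06], "turn": [0, 0, 0], "claw": 0.3},
  {"dp": [0, 0, -0.06], "turn": [0, 0, 0], "claw": 0.3},
])

```text
t: 11.68
ee_pos: [436.9, -150.1, 30.8]
orientation: [-1.564, -0.176, 0.176]
ft_force: [-2.0, 1.0, 3.3]
width: 43.6
```

Emit:
jog_arm([
  {"dp": [0, 0, 0.25], "turn": [0, 0, 0], "claw": 0.3},
  {"dp": [0, 0, 0.6], "turn": [0, 0, 0], "claw": 0.3},
  {"dp": [0.2, 0.1, 1], "turn": [0, 0, -0.03], "claw": 0.3},
  {"dp": [0.5, 0.3, 1], "turn": [0, 0, -0.06], "claw": 0.3},
])

```text
t: 12.02
ee_pos: [478.3, -127.4, 115.2]
orientation: [-1.573, -0.027, 0.019]
ft_force: [1.4, -0.2, -0.6]
width: 43.7
```

Emit:
jog_arm([
  {"dp": [0.3, 0.2, 0.4], "turn": [0, 0, -0.02], "claw": 0.3},
  {"dp": [0.6, 0.4, 0.8], "turn": [0, 0, -0.035], "claw": 0.3},
  {"dp": [1, 0.5, 0.8], "turn": [0, 0, -0.035], "claw": 0.3},
  {"dp": [1, 0.6, 0.8], "turn": [0, 0, -0.035], "claw": 0.3},
  {"dp": [1, 0.6, 0.8], "turn": [0, 0, -0.035], "claw": 0.3},
])

```text
t: 12.43
ee_pos: [559.6, -78.1, 179.5]
orientation: [-1.572, 0.057, -0.066]
ft_force: [-0.8, -0.5, -1.9]
width: 43.9
```

```bash
python3 - <<'E'
from h import *
to(637.75,-63.4,125,-4.4); grab('wrist','w11')
E
```

```text
{'t': 12.433, 'qpos': [-0.159, 0.388, 1.802, -0.002, 0.946, -0.079], 'ee_pos': [559.62, -78.079, 179.458], 'orientation': [-1.572, 0.057, -0.066], 'ft_force': [-0.838, -0.525, -1.874], 'width': 43.937}
yaw -4.51 down [ 0.006 -0.002 -1.   ] dp [ 0.977  0.183 -0.681] turn [0.0008 0.0019 0.0006]
```

View pics/w11.png

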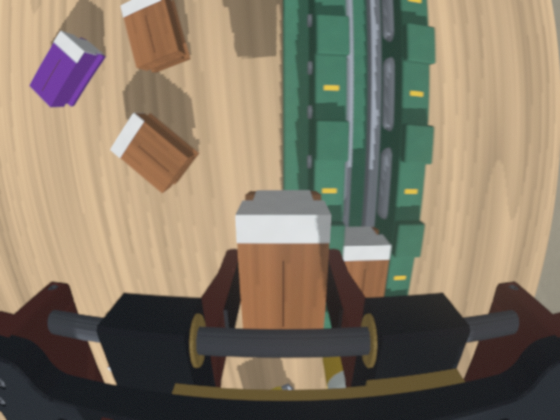

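Emit:
jog_arm([
  {"dp": [0.4, 0.08, 0], "turn": [0, 0.002, 0], "claw": 0.3},
  {"dp": [0.8, 0.15, -0.1], "turn": [0, 0.002, 0], "claw": 0.3},
  {"dp": [0.977, 0.183, -0.3], "turn": [0, 0.002, 0], "claw": 0.3},
  {"dp": [0.977, 0.183, -0.6], "turn": [0, 0.002, 0], "claw": 0.3},
  {"dp": [0.977, 0.183, -0.6], "turn": [0, 0.002, 0], "claw": 0.3},
  {"dp": [0.977, 0.183, -0.6], "turn": [0, 0.002, 0], "claw": 0.3},
  {"dp": [0.977, 0.183, -0.6], "turn": [0, 0.002, 0], "claw": 0.3},
])

```text
t: 13.07
ee_pos: [634.7, -64.6, 130.5]
orientation: [-1.572, 0.066, -0.059]
ft_force: [0.8, -0.4, -0.1]
width: 44.0
```

```bash
python3 - <<'E'
from h import *
to(637.75,-63.4,88,-4.4); grab('wrist','w12'); visefit('w12',c=(641.1,-21))
E
```

```text
{'t': 13.067, 'qpos': [-0.119, 0.554, 1.655, -0.003, 0.937, -0.037], 'ee_pos': [634.686, -64.626, 130.505], 'orientation': [-1.572, 0.066, -0.059], 'ft_force': [0.813, -0.428, -0.149], 'width': 43.961}
yaw -4.56 down [-0.005 -0.002 -1.   ] dp [ 0.038  0.015 -0.531] turn [ 0.0007 -0.0016  0.0009]
w12 -185 -120 ['F', np.int64(720), np.float64(-49.8), np.float64(-48.8), np.float64(-13.8), np.float64(-11.3), np.float64(89.9), 'R', np.int64(665), np.float64(11.6), np.float64(13.4), np.float64(45.2), np.float64(46.6), np.float64(89.8)]
w12 -120 -40 ['F', np.int64(510), np.float64(-50.0), np.float64(-49.7), np.float64(-36.4), np.float64(-35.1), np.float64(78.8), 'R', np.int64(945), np.float64(28.5), np.float64(30.0), np.float64(49.0), np.float64(49.5), np.float64(78.9)]
w12 -40 40 ['F', np.int64(4185), np.float64(-49.7), np.float64(-49.0), np.float64(-23.8), np.float64(-23.5), np.float64(80.3), 'R', np.int64(4448), np.float64(23.3), np.float64(23.5), np.float64(48.5), np.float64(49.2), np.float64(79.7)]
w12 40 120 ['F', np.int64(4650), np.float64(-49.4), np.float64(-48.8), np.float64(-23.7), np.float64(-23.5), np.float64(79.7), 'R', np.int64(4629), np.float64(23.4), np.float64(23.6), np.float64(48.6), np.float64(49.2), np.float64(79.8)]
w12 120 185 []
base X [-74.6 -73.9  73.6  74.4] Y [-115.8 -103.7  135.5  139.8]
```

View pics/w12.png

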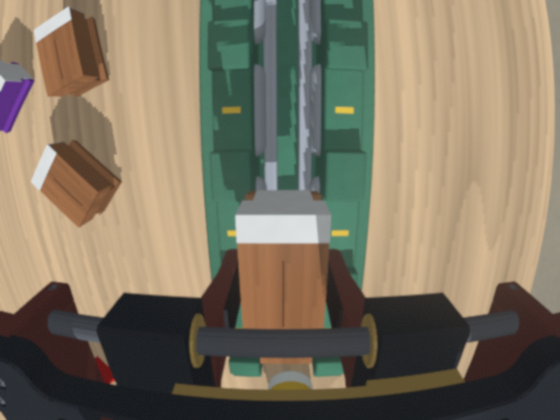

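Emit:
jog_arm([
  {"dp": [0.038, 0.015, 0], "turn": [0, -0.0016, 0.001], "claw": 0.3},
  {"dp": [0.038, 0.015, 0], "turn": [0, -0.0016, 0.001], "claw": 0.3},
  {"dp": [0.038, 0.015, 0], "turn": [0, -0.0016, 0.001], "claw": 0.3},
  {"dp": [0.038, 0.015, -0.1], "turn": [0, -0.0016, 0.001], "claw": 0.3},
  {"dp": [0.038, 0.015, -0.2], "turn": [0, -0.0016, 0.001], "claw": 0.3},
  {"dp": [0.038, 0.015, -0.2], "turn": [0, -0.0016, 0.001], "claw": 0.3},
])

```text
t: 13.62
ee_pos: [637.1, -63.2, 113.3]
orientation: [-1.572, 0.061, -0.059]
ft_force: [-1.2, 0.5, -1.4]
width: 43.8
```

```bash
python3 - <<'E'
from h import *
to(637.75,-63.4,88,-4.4)
E
```

```text
{'t': 13.617, 'qpos': [-0.116, 0.578, 1.661, -0.003, 0.904, -0.038], 'ee_pos': [637.072, -63.238, 113.263], 'orientation': [-1.572, 0.061, -0.059], 'ft_force': [-1.189, 0.462, -1.376], 'width': 43.8}
yaw -4.38 down [-0.001 -0.002 -1.   ] dp [ 0.008 -0.002 -0.316] turn [ 0.0006 -0.0004 -0.0001]
```

Emit:
jog_arm([
  {"dp": [0.01, 0, 0], "turn": [0, 0, 0], "claw": 0.3},
  {"dp": [0.01, 0, -0.06], "turn": [0, 0, 0], "claw": 0.3},
  {"dp": [0.01, 0, -0.12], "turn": [0, 0, 0], "claw": 0.3},
  {"dp": [0.01, 0, -0.16], "turn": [0, 0, 0], "claw": 0.3},
  {"dp": [0.012, 0, -0.2], "turn": [0, 0, 0], "claw": 0.3},
  {"dp": [0.012, 0, -0.2], "turn": [0, 0, 0], "claw": 0.3},
])

```text
t: 14.12
ee_pos: [637.6, -63.1, 96.4]
orientation: [-1.572, 0.062, -0.058]
ft_force: [-1.0, -0.4, -1.1]
width: 43.8
```

Emit:
jog_arm([
  {"dp": [0, 0, -0.04], "turn": [0, 0, 0], "claw": 0.3},
  {"dp": [0, 0, -0.08], "turn": [0, 0, 0], "claw": 0.3},
  {"dp": [0, 0, -0.115], "turn": [0, 0, 0], "claw": 0.3},
  {"dp": [0, 0, -0.115], "turn": [0, 0, 0], "claw": 0.3},
  {"dp": [0, 0, -0.115], "turn": [0, 0, 0], "claw": 0.3},
])

```text
t: 14.53
ee_pos: [637.7, -63.2, 87.4]
orientation: [-1.572, 0.062, -0.058]
ft_force: [-0.3, -0.3, 1.9]
width: 43.9
```

```bash
python3 - <<'E'
from h import *
to(637.75,-63.4,86,-4.4); 
E
```

```text
{'t': 14.533, 'qpos': [-0.116, 0.615, 1.668, -0.003, 0.861, -0.038], 'ee_pos': [637.739, -63.199, 87.377], 'orientation': [-1.572, 0.062, -0.058], 'ft_force': [-0.285, -0.335, 1.89], 'width': 43.898}
yaw -4.38 down [-0.002 -0.002 -1.   ] dp [ 0.    -0.003 -0.017] turn [ 0.0006 -0.0007 -0.0001]
```

Emit:
jog_arm([
  {"dp": [0, 0, 0], "turn": [0, 0, 0], "claw": 0.7},
  {"dp": [0, 0, 0], "turn": [0, 0, 0], "claw": 0.7},
  {"dp": [0, 0, 0], "turn": [0, 0, 0], "claw": 0.7},
  {"dp": [0, 0, 0], "turn": [0, 0, 0], "claw": 0.7},
])

```text
t: 14.87
ee_pos: [637.7, -63.2, 87.3]
orientation: [-1.572, 0.062, -0.058]
ft_force: [0.6, -0.2, -1.1]
width: 61.3
```

Emit:
jog_arm([
  {"dp": [0, 0, 0.2], "turn": [0, 0, 0], "claw": 0.7},
  {"dp": [0, 0, 0.47], "turn": [0, 0, 0], "claw": 0.5},
  {"dp": [0, 0, 0.47], "turn": [0, 0, 0], "claw": 0},
  {"dp": [0, 0, 0.47], "turn": [0, 0, 0], "claw": 0},
  {"dp": [0, 0, 0.47], "turn": [0, 0, 0], "claw": 0},
  {"dp": [0, 0, 0.47], "turn": [0, 0, 0], "claw": 0},
  {"dp": [0, 0, 0.47], "turn": [0, 0, 0], "claw": 0},
  {"dp": [0, 0, 0.47], "turn": [0, 0, 0], "claw": 0},
  {"dp": [0, 0, 0.47], "turn": [0, 0, 0], "claw": 0},
])

```text
t: 15.62
ee_pos: [637.4, -63.2, 124.3]
orientation: [-1.572, 0.062, -0.058]
ft_force: [0.9, 1.0, -0.2]
width: 11.3
```

```bash
python3 - <<'E'
from h import *
to(637.8,-63.4,110,-4.4); grab('wrist','w13')
E
```

```text
{'t': 15.617, 'qpos': [-0.116, 0.564, 1.654, -0.003, 0.926, -0.038], 'ee_pos': [637.413, -63.167, 124.285], 'orientation': [-1.572, 0.062, -0.058], 'ft_force': [0.895, 0.998, -0.243], 'width': 11.299}
yaw -4.38 down [-0.003 -0.002 -1.   ] dp [ 0.005 -0.003 -0.179] turn [ 0.0006 -0.001  -0.0001]
```

View pics/w13.png

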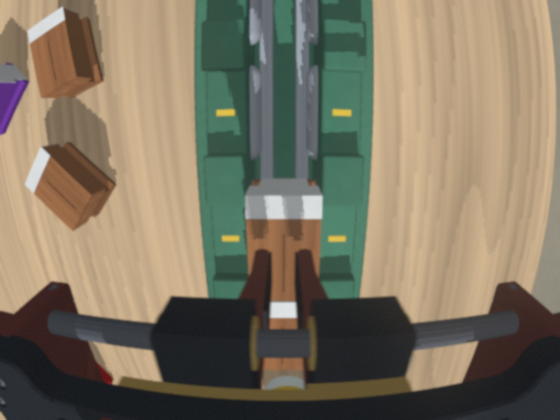

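Upright; push.

Emit:
jog_arm([
  {"dp": [0.005, 0, 0], "turn": [0, 0, 0], "claw": 0},
  {"dp": [0.005, 0, 0], "turn": [0, 0, 0], "claw": 0},
  {"dp": [0.005, 0, -0.1], "turn": [0, 0, 0], "claw": 0},
  {"dp": [0.005, 0, -0.19], "turn": [0, 0, 0], "claw": 0},
  {"dp": [0.005, 0, -0.25], "turn": [0, 0, 0], "claw": 0},
  {"dp": [0.005, 0, -0.25], "turn": [0, 0, 0], "claw": 0},
])

```text
t: 16.17
ee_pos: [639.2, -63.3, 104.3]
orientation: [-1.572, 0.06, -0.06]
ft_force: [1.7, -0.2, 2.9]
width: 0.1
```

Emit:
jog_arm([
  {"dp": [0, 0, -0.03], "turn": [0, 0, 0], "claw": 0},
  {"dp": [0, 0, -0.06], "turn": [0, 0, 0], "claw": 0},
  {"dp": [0, 0, -0.09], "turn": [0, 0, 0], "claw": 0},
  {"dp": [0, 0, -0.12], "turn": [0, 0, 0], "claw": 0},
])

```text
t: 16.5
ee_pos: [639.3, -63.4, 94.6]
orientation: [-1.572, 0.06, -0.06]
ft_force: [-0.8, 0.7, 5.3]
width: 0.7
```

Emit:
jog_arm([
  {"dp": [0, 0, -0.03], "turn": [0, 0, 0], "claw": 0},
  {"dp": [0, 0, -0.06], "turn": [0, 0, 0], "claw": 0},
  {"dp": [0, 0, -0.09], "turn": [0, 0, 0], "claw": 0},
])

```text
t: 16.75
ee_pos: [639.2, -63.3, 86.9]
orientation: [-1.572, 0.06, -0.06]
ft_force: [0.1, -0.1, 0.3]
width: 0.7
```

Emit:
jog_arm([
  {"dp": [0, 0, -0.03], "turn": [0, 0, 0], "claw": 0},
  {"dp": [0, 0, -0.05], "turn": [0, 0, 0], "claw": 0},
  {"dp": [0, 0, -0.05], "turn": [0, 0, 0], "claw": 0},
  {"dp": [0, 0, -0.05], "turn": [0, 0, 0], "claw": 0},
])

```text
t: 17.08
ee_pos: [638.8, -63.3, 84.3]
orientation: [-1.572, 0.061, -0.059]
ft_force: [-7.2, 0.5, 18.3]
width: 0.7
```

Emit:
jog_arm([
  {"dp": [0, 0, 0.3], "turn": [0, 0, 0], "claw": 0.3},
  {"dp": [0, 0, 0.7], "turn": [0, 0, 0], "claw": 0.7},
  {"dp": [-0.3, 0, 1], "turn": [0, 0, 0.03], "claw": 1},
  {"dp": [-0.7, 0, 1], "turn": [0, 0, 0.06], "claw": 1},
])

```text
t: 17.42
ee_pos: [587.0, -63.7, 168.6]
orientation: [-1.573, -0.098, 0.085]
ft_force: [0.8, 0.2, 0.3]
width: 23.6
```

```bash
python3 - <<'E'
from h import *
to(437,-17.5,120,44.6); grab('wrist','w14'); grab('scene','s14'); grab('top','t14')
for t in ['w14','s14']: homecheck(t,[1,2,3])
blocks('t14');blocks('s14'); blocks('w14')
E
```

```text
{'t': 17.417, 'qpos': [-0.127, 0.436, 1.755, -0.003, 0.942, -0.242], 'ee_pos': [586.95, -63.697, 168.564], 'orientation': [-1.573, -0.098, 0.085], 'ft_force': [0.769, 0.229, 0.308], 'width': 23.605}
yaw 6.68 down [ 0.009 -0.003 -1.   ] dp [-1.874  0.577 -0.607] turn [1.000e-04 3.000e-03 2.106e-01]
w14 st 1 top z 83.9 tilt [ 0.006 -0.001] Y [-23.6  35.3] n 508
w14 st 2 top z 83.8 tilt [-0.     0.003] Y [-33.8  35.5] n 3460
st 3 empty 0
s14 st 1 top z 82.7 tilt [-0.036  0.008] Y [-31.9  38.9] n 423
s14 st 2 top z 82.7 tilt [-0.05   0.013] Y [-32.2  39.5] n 493
st 3 empty 0
t14 [ 341.5 -292.5   70.6   44.9  119.2] hsv [  1. 204. 161.] zmax 53.0 n 762
s14 [435.4 -15.7  50.9  71.   43.3] hsv [ 14. 139. 118.] zmax 51.3 n 742
s14 [336.1  92.4  75.2  44.2 -46.7] hsv [139. 121. 118.] zmax 51.6 n 700
s14 [448.3 107.   48.1  72.5  11.7] hsv [ 14.  139.  117.5] zmax 51.5 n 910
w14 [336.   88.7  71.8  47.  -46.6] hsv [136. 145. 158.] zmax 50.7 n 3025
w14 [ 451.3   95.3   45.9   54.2 -168.9] hsv [ 13. 133. 145.] zmax 50.7 n 2815
w14 [436.5 -18.   45.8  71.6  44.5] hsv [ 13. 131. 146.] zmax 50.9 n 3840
w14 [ 370.6 -286.3   19.1   38.4    7.7] hsv [  0. 197. 150.] zmax 50.7 n 336
```

Emit:
jog_arm([
  {"dp": [-0.4, 0.2, 0.1], "turn": [0, 0, 0.04], "claw": 1},
  {"dp": [-0.8, 0.3, 0.1], "turn": [0, 0, 0.08], "claw": 1},
  {"dp": [-1, 0.5, 0.1], "turn": [0, 0, 0.12], "claw": 1},
  {"dp": [-1, 0.577, 0], "turn": [0, 0, 0.16], "claw": 1},
  {"dp": [-1, 0.577, 0], "turn": [0, 0, 0.21], "claw": 1},
])

```text
t: 17.98
ee_pos: [499.9, -15.9, 162.7]
orientation: [-1.493, -0.578, 0.584]
ft_force: [-0.1, 0.7, -0.0]
width: 68.8
```

Emit:
jog_arm([
  {"dp": [-0.4, 0, 0], "turn": [0, 0, 0], "claw": 1},
  {"dp": [-0.8, 0, -0.2], "turn": [0, 0, 0.005], "claw": 1},
  {"dp": [-0.83, 0, -0.5], "turn": [0, 0, 0.005], "claw": 1},
  {"dp": [-0.83, 0, -0.6], "turn": [0, 0, 0.005], "claw": 1},
  {"dp": [-0.83, 0, -0.6], "turn": [0, 0, 0.005], "claw": 1},
  {"dp": [-0.83, 0, -0.6], "turn": [0, 0, 0.005], "claw": 1},
])

```text
t: 18.48
ee_pos: [435.0, -15.9, 114.6]
orientation: [-1.49, -0.59, 0.595]
ft_force: [-0.6, -1.1, 0.0]
width: 87.9
```

```bash
python3 - <<'E'
from h import *
to(436.6,-17.7,29.5,44.6); grab('wrist','w15'); blocks('w15')
E
```

```text
{'t': 18.483, 'qpos': [-0.062, 0.331, 2.111, -0.004, 0.702, -0.817], 'ee_pos': [434.955, -15.933, 114.576], 'orientation': [-1.49, -0.59, 0.595], 'ft_force': [-0.577, -1.075, 0.002], 'width': 87.899}
yaw 43.42 down [-0.003 -0.003 -1.   ] dp [ 0.021 -0.022 -1.063] turn [ 0.0008 -0.0008  0.0065]
w15 [335.8  88.3  70.7  44.8 -46.4] hsv [136. 145. 148.] zmax 50.9 n 6341
w15 [449.2 103.8  45.4  71.   11.1] hsv [ 13. 130. 135.] zmax 50.7 n 6033
w15 [436.2 -18.5  44.6  70.8  44.7] hsv [ 13. 129. 140.] zmax 50.8 n 5677
```

View pics/w15.png

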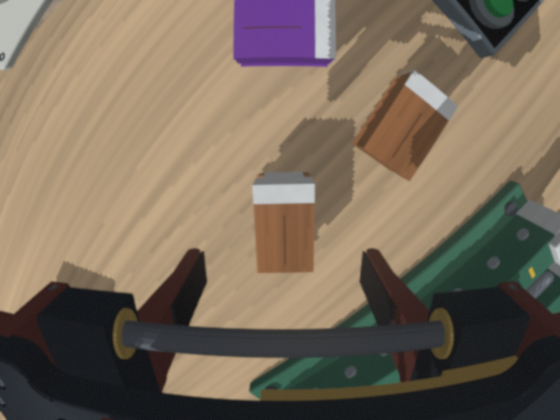

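Emit:
jog_arm([
  {"dp": [0.018, -0.025, -0.3], "turn": [0, 0, 0.006], "claw": 1},
  {"dp": [0.018, -0.025, -0.6], "turn": [0, 0, 0.006], "claw": 1},
  {"dp": [0.018, -0.025, -0.95], "turn": [0, 0, 0.006], "claw": 1},
  {"dp": [0.018, -0.025, -1], "turn": [0, 0, 0.006], "claw": 1},
  {"dp": [0.018, -0.025, -1], "turn": [0, 0, 0.006], "claw": 1},
])

```text
t: 18.95
ee_pos: [436.9, -18.0, 34.5]
orientation: [-1.485, -0.604, 0.611]
ft_force: [-0.4, -0.1, 0.3]
width: 87.7
```

Emit:
jog_arm([
  {"dp": [0, 0, -0.06], "turn": [0, 0, 0], "claw": 1},
  {"dp": [0, 0, -0.06], "turn": [0, 0, 0], "claw": 0.3},
  {"dp": [0, 0, -0.06], "turn": [0, 0, 0], "claw": 0.3},
  {"dp": [0, 0, -0.06], "turn": [0, 0, 0], "claw": 0.3},
  {"dp": [0, 0, -0.06], "turn": [0, 0, 0], "claw": 0.3},
  {"dp": [0, 0, -0.06], "turn": [0, 0, 0], "claw": 0.3},
  {"dp": [0, 0, -0.06], "turn": [0, 0, 0], "claw": 0.3},
  {"dp": [0, 0, -0.06], "turn": [0, 0, 0], "claw": 0.3},
  {"dp": [0, 0, -0.06], "turn": [0, 0, 0], "claw": 0.3},
])

```text
t: 19.7
ee_pos: [437.0, -18.0, 29.8]
orientation: [-1.485, -0.604, 0.61]
ft_force: [0.1, 0.5, 2.8]
width: 43.8
```

Emit:
jog_arm([
  {"dp": [0, 0, 0.25], "turn": [0, 0, 0], "claw": 0.3},
  {"dp": [0, 0, 0.6], "turn": [0, 0, -0.03], "claw": 0.3},
  {"dp": [0.1, 0.1, 1], "turn": [0, 0, -0.06], "claw": 0.3},
  {"dp": [0.3, 0.2, 1], "turn": [0, 0, -0.1], "claw": 0.3},
])

```text
t: 20.03
ee_pos: [462.1, -2.0, 114.0]
orientation: [-1.543, -0.359, 0.359]
ft_force: [2.1, -0.5, -0.9]
width: 43.8
```

Emit:
jog_arm([
  {"dp": [0.3, 0.05, 0.4], "turn": [0, 0, -0.03], "claw": 0.3},
  {"dp": [0.6, 0.1, 0.8], "turn": [0, 0, -0.06], "claw": 0.3},
  {"dp": [1, 0.2, 0.8], "turn": [0, 0, -0.1], "claw": 0.3},
  {"dp": [1, 0.2, 0.8], "turn": [0, 0, -0.14], "claw": 0.3},
  {"dp": [1, 0.2, 0.8], "turn": [0, 0, -0.175], "claw": 0.3},
  {"dp": [1, 0.2, 0.8], "turn": [0, 0, -0.175], "claw": 0.3},
])

```text
t: 20.53
ee_pos: [542.1, 14.2, 177.7]
orientation: [-1.571, 0.076, -0.075]
ft_force: [-0.7, -0.4, -0.9]
width: 43.9
```

```bash
python3 - <<'E'
from h import *
to(644.3,21.4,125,-4.4); grab('wrist','w16')
E
```

```text
{'t': 20.533, 'qpos': [0.005, 0.362, 1.848, -0.002, 0.932, 0.102], 'ee_pos': [542.105, 14.159, 177.737], 'orientation': [-1.571, 0.076, -0.075], 'ft_force': [-0.66, -0.426, -0.907], 'width': 43.886}
yaw -5.48 down [-0.001 -0.002 -1.   ] dp [ 1.277  0.091 -0.659] turn [ 0.0006 -0.0002  0.006 ]
```

View pics/w16.png

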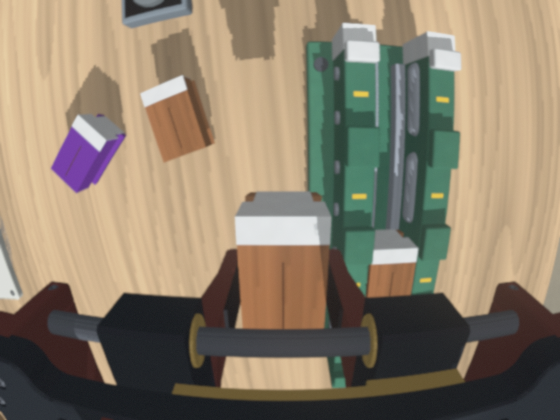

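Emit:
jog_arm([
  {"dp": [0.4, 0.05, 0], "turn": [0, 0, 0.006], "claw": 0.3},
  {"dp": [0.8, 0.09, 0], "turn": [0, 0, 0.006], "claw": 0.3},
  {"dp": [0.8, 0.09, 0], "turn": [0, 0, 0.006], "claw": 0.3},
])

```text
t: 20.83
ee_pos: [610.5, 21.5, 177.9]
orientation: [-1.572, 0.05, -0.055]
ft_force: [0.5, -0.1, -1.3]
width: 44.0
```

Emit:
jog_arm([
  {"dp": [0.3, 0, 0], "turn": [0, 0, 0], "claw": 0.3},
  {"dp": [0.5, 0, -0.1], "turn": [0, 0, 0], "claw": 0.3},
  {"dp": [0.5, 0, -0.4], "turn": [0, 0, 0], "claw": 0.3},
  {"dp": [0.5, 0, -0.6], "turn": [0, 0, 0], "claw": 0.3},
  {"dp": [0.5, 0, -0.6], "turn": [0, 0, 0], "claw": 0.3},
  {"dp": [0.5, 0, -0.6], "turn": [0, 0, 0], "claw": 0.3},
  {"dp": [0.5, 0, -0.6], "turn": [0, 0, 0], "claw": 0.3},
])

```text
t: 21.42
ee_pos: [650.5, 21.4, 130.6]
orientation: [-1.572, 0.048, -0.055]
ft_force: [-0.5, 0.7, -1.0]
width: 43.6
```

```bash
python3 - <<'E'
from h import *
to(644.3,21.4,88,-4.4); grab('wrist','w17'); visefit('w17',c=(641.0,-21))
E
```

```text
{'t': 21.417, 'qpos': [0.015, 0.567, 1.631, -0.002, 0.94, 0.082], 'ee_pos': [650.475, 21.447, 130.574], 'orientation': [-1.572, 0.048, -0.055], 'ft_force': [-0.469, 0.711, -1.0], 'width': 43.601}
yaw -3.76 down [ 0.004 -0.002 -1.   ] dp [-0.077 -0.001 -0.532] turn [ 0.0005  0.0013 -0.0036]
w17 -185 -120 []
w17 -120 -40 ['F', np.int64(1222), np.float64(-45.9), np.float64(-44.1), np.float64(-11.1), np.float64(-10.2), np.float64(88.9), 'R', np.int64(1329), np.float64(10.5), np.float64(11.4), np.float64(48.0), np.float64(48.9), np.float64(90.1)]
w17 -40 40 ['F', np.int64(952), np.float64(-49.9), np.float64(-49.5), np.float64(-26.9), np.float64(-25.8), np.float64(78.9), 'R', np.int64(254), np.float64(38.4), np.float64(38.9), np.float64(49.2), np.float64(49.6), np.float64(78.8)]
w17 40 120 ['F', np.int64(4468), np.float64(-49.5), np.float64(-48.8), np.float64(-23.7), np.float64(-23.5), np.float64(79.8), 'R', np.int64(3719), np.float64(23.3), np.float64(23.7), np.float64(48.8), np.float64(49.4), np.float64(88.8)]
w17 120 185 ['F', np.int64(3933), np.float64(-49.5), np.float64(-48.9), np.float64(-23.6), np.float64(-23.3), np.float64(79.0), 'R', np.int64(3952), np.float64(23.3), np.float64(23.7), np.float64(48.8), np.float64(49.5), np.float64(79.0)]
base X [-74.6 -73.8  73.7  74.5] Y [-169.7 -137.7  180.2  182.1]
```

View pics/w17.png

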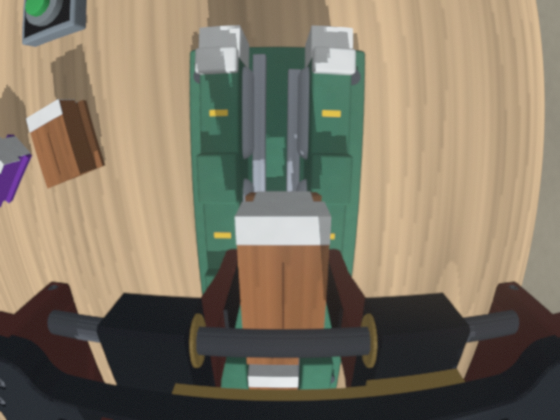

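Emit:
jog_arm([
  {"dp": [-0.077, 0, 0], "turn": [0, 0.001, -0.004], "claw": 0.3},
  {"dp": [-0.077, 0, 0], "turn": [0, 0.001, -0.004], "claw": 0.3},
  {"dp": [-0.077, 0, 0], "turn": [0, 0.001, -0.004], "claw": 0.3},
  {"dp": [-0.077, 0, -0.1], "turn": [0, 0.001, -0.004], "claw": 0.3},
  {"dp": [-0.077, 0, -0.2], "turn": [0, 0.001, -0.004], "claw": 0.3},
  {"dp": [-0.077, 0, -0.2], "turn": [0, 0.001, -0.004], "claw": 0.3},
])

```text
t: 21.97
ee_pos: [643.5, 21.5, 113.0]
orientation: [-1.572, 0.062, -0.061]
ft_force: [-1.0, -0.3, -2.4]
width: 43.9
```

```bash
python3 - <<'E'
from h import *
to(644.3,21.4,88,-4.4)
E
```

```text
{'t': 21.967, 'qpos': [0.016, 0.583, 1.652, -0.002, 0.908, 0.095], 'ee_pos': [643.463, 21.457, 113.02], 'orientation': [-1.572, 0.062, -0.061], 'ft_force': [-0.972, -0.338, -2.367], 'width': 43.921}
yaw -4.49 down [-0.001 -0.002 -1.   ] dp [ 0.01  -0.001 -0.313] turn [ 0.0006 -0.0003  0.0005]
```

Emit:
jog_arm([
  {"dp": [0.01, 0, 0], "turn": [0, 0, 0], "claw": 0.3},
  {"dp": [0.01, 0, -0.06], "turn": [0, 0, 0], "claw": 0.3},
  {"dp": [0.01, 0, -0.12], "turn": [0, 0, 0], "claw": 0.3},
  {"dp": [0.01, 0, -0.16], "turn": [0, 0, 0], "claw": 0.3},
  {"dp": [0.012, 0, -0.2], "turn": [0, 0, 0], "claw": 0.3},
  {"dp": [0.012, 0, -0.2], "turn": [0, 0, 0], "claw": 0.3},
])

```text
t: 22.47
ee_pos: [644.0, 21.5, 96.2]
orientation: [-1.572, 0.063, -0.06]
ft_force: [0.3, -0.6, -0.9]
width: 44.0
```

Emit:
jog_arm([
  {"dp": [0, 0, -0.04], "turn": [0, 0, 0], "claw": 0.3},
  {"dp": [0, 0, -0.08], "turn": [0, 0, 0], "claw": 0.3},
  {"dp": [0, 0, -0.12], "turn": [0, 0, 0], "claw": 0.3},
  {"dp": [0, 0, -0.12], "turn": [0, 0, 0], "claw": 0.3},
  {"dp": [0, 0, -0.12], "turn": [0, 0, 0], "claw": 0.3},
])

```text
t: 22.88
ee_pos: [644.1, 21.5, 86.6]
orientation: [-1.572, 0.063, -0.06]
ft_force: [0.1, -0.8, -0.6]
width: 43.9
```

```bash
python3 - <<'E'
from h import *
to(644.3,21.4,86,-4.4)
E
```

```text
{'t': 22.883, 'qpos': [0.016, 0.62, 1.659, -0.002, 0.864, 0.095], 'ee_pos': [644.117, 21.469, 86.562], 'orientation': [-1.572, 0.063, -0.06], 'ft_force': [0.108, -0.801, -0.614], 'width': 43.926}
yaw -4.49 down [-0.002 -0.002 -1.   ] dp [ 0.002 -0.001 -0.007] turn [ 0.0006 -0.0006  0.0005]
```

Close to contact. Release, lift, close.

Emit:
jog_arm([
  {"dp": [0, 0, -0.01], "turn": [0, 0, 0], "claw": 0.3},
  {"dp": [0, 0, -0.01], "turn": [0, 0, 0], "claw": 0.7},
  {"dp": [0, 0, -0.01], "turn": [0, 0, 0], "claw": 0.7},
  {"dp": [0, 0, -0.01], "turn": [0, 0, 0], "claw": 0.7},
  {"dp": [0, 0, -0.01], "turn": [0, 0, 0], "claw": 0.7},
])

```text
t: 23.3
ee_pos: [644.1, 21.5, 85.7]
orientation: [-1.572, 0.063, -0.06]
ft_force: [0.5, -0.4, -0.2]
width: 61.3
```

Emit:
jog_arm([
  {"dp": [0, 0, 0.2], "turn": [0, 0, 0], "claw": 0.7},
  {"dp": [0, 0, 0.47], "turn": [0, 0, 0], "claw": 0.5},
  {"dp": [0, 0, 0.47], "turn": [0, 0, 0], "claw": 0},
  {"dp": [0, 0, 0.47], "turn": [0, 0, 0], "claw": 0},
  {"dp": [0, 0, 0.47], "turn": [0, 0, 0], "claw": 0},
  {"dp": [0, 0, 0.47], "turn": [0, 0, 0], "claw": 0},
  {"dp": [0, 0, 0.47], "turn": [0, 0, 0], "claw": 0},
  {"dp": [0, 0, 0.47], "turn": [0, 0, 0], "claw": 0},
  {"dp": [0, 0, 0.47], "turn": [0, 0, 0], "claw": 0},
])

```text
t: 24.05
ee_pos: [643.7, 21.5, 122.6]
orientation: [-1.572, 0.064, -0.059]
ft_force: [-0.0, -0.2, 0.5]
width: 11.9
```

```bash
python3 - <<'E'
from h import *
to(644.3,21.4,110,-4.4); grab('wrist','w18')
E
```

```text
{'t': 24.05, 'qpos': [0.016, 0.571, 1.646, -0.002, 0.928, 0.095], 'ee_pos': [643.697, 21.48, 122.589], 'orientation': [-1.572, 0.064, -0.059], 'ft_force': [-0.01, -0.205, 0.455], 'width': 11.92}
yaw -4.48 down [-0.003 -0.002 -1.   ] dp [ 0.008 -0.001 -0.157] turn [ 0.0006 -0.001   0.0005]
```

View pics/w18.png

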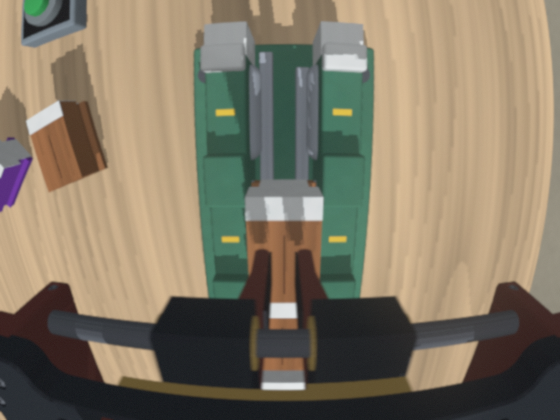

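Emit:
jog_arm([
  {"dp": [0, 0, 0], "turn": [0, 0, 0], "claw": 0},
  {"dp": [0, 0, 0], "turn": [0, 0, 0], "claw": 0},
  {"dp": [0, 0, -0.1], "turn": [0, 0, 0], "claw": 0},
  {"dp": [0, 0, -0.17], "turn": [0, 0, 0], "claw": 0},
  {"dp": [0, 0, -0.23], "turn": [0, 0, 0], "claw": 0},
  {"dp": [0, 0, -0.23], "turn": [0, 0, 0], "claw": 0},
])

```text
t: 24.6
ee_pos: [645.4, 21.4, 104.6]
orientation: [-1.572, 0.061, -0.062]
ft_force: [2.0, -0.2, 3.5]
width: 0.7
```

Emit:
jog_arm([
  {"dp": [0, 0, -0.03], "turn": [0, 0, 0], "claw": 0},
  {"dp": [0, 0, -0.06], "turn": [0, 0, 0], "claw": 0},
  {"dp": [0, 0, -0.09], "turn": [0, 0, 0], "claw": 0},
  {"dp": [0, 0, -0.12], "turn": [0, 0, 0], "claw": 0},
])

```text
t: 24.93
ee_pos: [645.2, 21.5, 95.0]
orientation: [-1.572, 0.061, -0.062]
ft_force: [-1.6, 0.4, 6.9]
width: 0.7
```

Emit:
jog_arm([
  {"dp": [0, 0, -0.03], "turn": [0, 0, 0], "claw": 0},
  {"dp": [0, 0, -0.06], "turn": [0, 0, 0], "claw": 0},
  {"dp": [0, 0, -0.09], "turn": [0, 0, 0], "claw": 0},
])

```text
t: 25.18
ee_pos: [645.2, 21.5, 87.4]
orientation: [-1.572, 0.061, -0.062]
ft_force: [-0.1, 0.2, 0.2]
width: 0.5
```

Emit:
jog_arm([
  {"dp": [0, 0, -0.03], "turn": [0, 0, 0], "claw": 0},
  {"dp": [0, 0, -0.05], "turn": [0, 0, 0], "claw": 0},
  {"dp": [0, 0, -0.05], "turn": [0, 0, 0], "claw": 0},
  {"dp": [0, 0, -0.05], "turn": [0, 0, 0], "claw": 0},
])

```text
t: 25.52
ee_pos: [645.2, 21.5, 84.3]
orientation: [-1.572, 0.062, -0.062]
ft_force: [-4.5, -0.0, 12.3]
width: 0.5
```

Emit:
jog_arm([
  {"dp": [0, 0, 0.3], "turn": [0, 0, 0], "claw": 0.3},
  {"dp": [0, 0, 0.7], "turn": [0, 0, 0], "claw": 0.7},
  {"dp": [-0.3, 0, 1], "turn": [0, 0, 0.03], "claw": 1},
  {"dp": [-0.7, 0, 1], "turn": [0, 0, 0.06], "claw": 1},
])

```text
t: 25.85
ee_pos: [593.5, 21.5, 168.7]
orientation: [-1.571, -0.098, 0.082]
ft_force: [0.8, 0.2, -0.4]
width: 23.4
```

```bash
python3 - <<'E'
from h import *
to(449.8,104.7,115,11.6); grab('wrist','w19'); grab('scene','s19'); 
for t in ['w19','s19']: homecheck(t,[1,2,3,4])
blocks('s19'); blocks('w19')
E
```

```text
{'t': 25.85, 'qpos': [0.017, 0.44, 1.747, -0.002, 0.944, -0.096], 'ee_pos': [593.498, 21.487, 168.713], 'orientation': [-1.571, -0.098, 0.082], 'ft_force': [0.76, 0.244, -0.37], 'width': 23.4}
yaw 6.54 down [ 0.01  -0.002 -1.   ] dp [-1.796  1.04  -0.671] turn [0.0004 0.0032 0.0281]
w19 st 1 top z 84.0 tilt [0.001 0.001] Y [-24.   26.2] n 1103
w19 st 2 top z 83.9 tilt [0.001 0.004] Y [-23.2  36. ] n 504
w19 st 3 top z 83.8 tilt [-0.001  0.002] Y [-34.1  35.2] n 3443
st 4 empty 0
s19 st 1 top z 82.8 tilt [-0.03   0.009] Y [-32.4  39. ] n 430
s19 st 2 top z 82.6 tilt [-0.054  0.006] Y [-31.3  39.8] n 501
s19 st 3 top z 82.7 tilt [-0.061  0.02 ] Y [-31.5  38.8] n 584
st 4 empty 0
s19 [335.8  92.4  74.7  44.3 -46.8] hsv [139. 122. 118.] zmax 51.5 n 699
s19 [448.5 107.2  48.3  72.7  10.7] hsv [ 14. 138. 120.] zmax 51.6 n 911
w19 [449.7 104.2  45.4  70.7  11.4] hsv [ 13. 130. 144.] zmax 50.9 n 3916
w19 [336.   88.9  72.2  46.  -46.9] hsv [135. 143. 156.] zmax 50.8 n 2965
w19 [ 367.6 -274.4    7.7   38.1   29.7] hsv None zmax 36.6 n 174
```

View pics/s19.png

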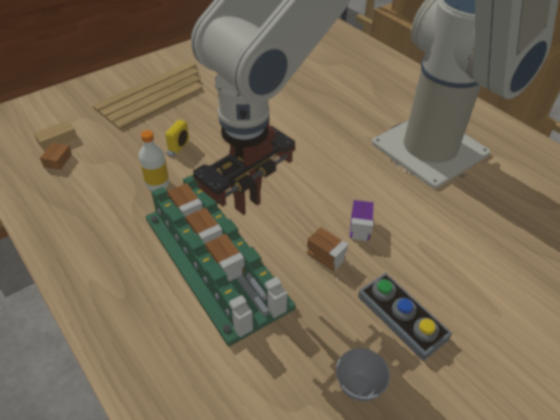

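Emit:
jog_arm([
  {"dp": [-0.4, 0.3, 0.05], "turn": [0, 0, 0.028], "claw": 1},
  {"dp": [-0.8, 0.7, 0.05], "turn": [0, 0, 0.028], "claw": 1},
  {"dp": [-1, 1, 0.05], "turn": [0, 0, 0.028], "claw": 1},
  {"dp": [-1, 1, 0], "turn": [0, 0, 0.028], "claw": 1},
])

```text
t: 26.28
ee_pos: [501.5, 104.4, 163.8]
orientation: [-1.566, -0.154, 0.163]
ft_force: [-0.2, -0.3, -0.3]
width: 58.4
```

Emit:
jog_arm([
  {"dp": [-0.4, 0.04, 0], "turn": [0, 0, 0], "claw": 1},
  {"dp": [-0.7, 0.04, -0.2], "turn": [0, 0, 0], "claw": 1},
  {"dp": [-0.75, 0.04, -0.5], "turn": [0, 0, 0], "claw": 1},
  {"dp": [-0.75, 0.04, -0.6], "turn": [0, 0, 0], "claw": 1},
  {"dp": [-0.75, 0.04, -0.6], "turn": [0, 0, 0], "claw": 1},
  {"dp": [-0.75, 0.04, -0.6], "turn": [0, 0, 0], "claw": 1},
])

```text
t: 26.78
ee_pos: [442.7, 107.6, 115.6]
orientation: [-1.566, -0.153, 0.163]
ft_force: [-0.1, -0.3, -0.5]
width: 87.8
```

```bash
python3 - <<'E'
from h import *
to(450,104,30,11.5); grab('wrist','w20'); blocks('w20')
E
```

```text
{'t': 26.783, 'qpos': [0.212, 0.354, 2.066, -0.001, 0.727, 0.011], 'ee_pos': [442.708, 107.574, 115.612], 'orientation': [-1.566, -0.153, 0.163], 'ft_force': [-0.086, -0.33, -0.486], 'width': 87.827}
yaw 11.54 down [-0.006 -0.002 -1.   ] dp [ 0.091 -0.045 -1.07 ] turn [ 0.0005 -0.0018 -0.0002]
w20 [335.4  88.6  72.1  44.5 -46.9] hsv [136. 153. 148.] zmax 50.9 n 4890
w20 [449.1 103.9  44.8  71.   11.5] hsv [ 13. 129. 149.] zmax 50.9 n 5625
```

View pics/w20.png

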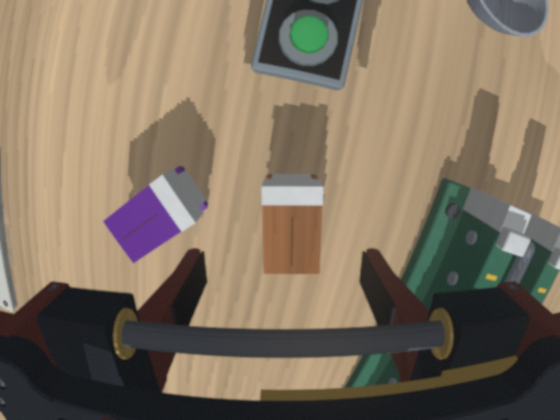

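Emit:
jog_arm([
  {"dp": [0.088, -0.045, -0.3], "turn": [0, -0.002, 0], "claw": 1},
  {"dp": [0.088, -0.045, -0.6], "turn": [0, -0.002, 0], "claw": 1},
  {"dp": [0.088, -0.045, -0.95], "turn": [0, -0.002, 0], "claw": 1},
  {"dp": [0.088, -0.045, -1], "turn": [0, -0.002, 0], "claw": 1},
  {"dp": [0.088, -0.045, -1], "turn": [0, -0.002, 0], "claw": 1},
])

```text
t: 27.25
ee_pos: [450.2, 103.8, 35.5]
orientation: [-1.567, -0.157, 0.158]
ft_force: [-0.0, -0.2, 0.1]
width: 87.9
```

Emit:
jog_arm([
  {"dp": [0, 0, -0.06], "turn": [0, 0, 0], "claw": 1},
  {"dp": [0, 0, -0.06], "turn": [0, 0, 0], "claw": 0.3},
  {"dp": [0, 0, -0.06], "turn": [0, 0, 0], "claw": 0.3},
  {"dp": [0, 0, -0.06], "turn": [0, 0, 0], "claw": 0.3},
  {"dp": [0, 0, -0.06], "turn": [0, 0, 0], "claw": 0.3},
  {"dp": [0, 0, -0.06], "turn": [0, 0, 0], "claw": 0.3},
  {"dp": [0, 0, -0.06], "turn": [0, 0, 0], "claw": 0.3},
  {"dp": [0, 0, -0.06], "turn": [0, 0, 0], "claw": 0.3},
  {"dp": [0, 0, -0.06], "turn": [0, 0, 0], "claw": 0.3},
])

```text
t: 28.0
ee_pos: [450.3, 103.8, 30.9]
orientation: [-1.567, -0.157, 0.158]
ft_force: [-0.5, -1.2, 3.7]
width: 43.6
```

Emit:
jog_arm([
  {"dp": [0, 0, 0.25], "turn": [0, 0, 0], "claw": 0.3},
  {"dp": [0, 0, 0.6], "turn": [0, 0, -0.02], "claw": 0.3},
  {"dp": [0.1, 0, 1], "turn": [0, 0, -0.04], "claw": 0.3},
  {"dp": [0.3, 0, 1], "turn": [0, 0, -0.06], "claw": 0.3},
])

```text
t: 28.33
ee_pos: [475.4, 104.2, 115.1]
orientation: [-1.571, -0.011, 0.004]
ft_force: [0.9, 0.1, -1.3]
width: 43.5
```

Emit:
jog_arm([
  {"dp": [0.3, 0, 0.4], "turn": [0, 0, -0.02], "claw": 0.3},
  {"dp": [0.6, 0, 0.8], "turn": [0, 0, -0.03], "claw": 0.3},
  {"dp": [1, 0, 0.8], "turn": [0, 0, -0.03], "claw": 0.3},
  {"dp": [1, 0, 0.8], "turn": [0, 0, -0.03], "claw": 0.3},
  {"dp": [1, 0, 0.8], "turn": [0, 0, -0.03], "claw": 0.3},
])

```text
t: 28.75
ee_pos: [556.4, 104.1, 179.1]
orientation: [-1.571, 0.063, -0.07]
ft_force: [-1.1, -0.2, -2.6]
width: 43.8
```

```bash
python3 - <<'E'
from h import *
to(650.8,106.1,130,-4.4); grab('wrist','w21')
E
```

```text
{'t': 28.75, 'qpos': [0.165, 0.391, 1.799, -0.002, 0.948, 0.251], 'ee_pos': [556.375, 104.129, 179.124], 'orientation': [-1.571, 0.063, -0.07], 'ft_force': [-1.139, -0.153, -2.585], 'width': 43.835}
yaw -4.87 down [ 0.005 -0.001 -1.   ] dp [ 1.18   0.025 -0.614] turn [0.0003 0.0015 0.0026]
```

View pics/w21.png

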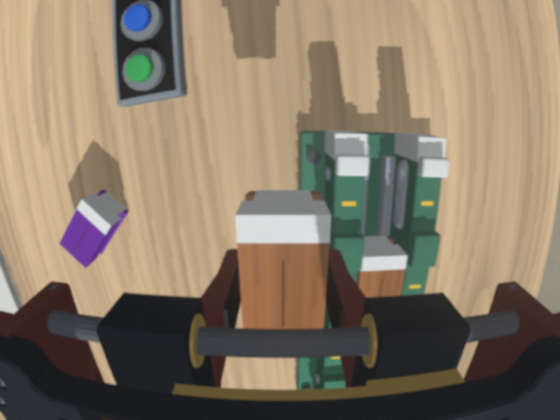

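Emit:
jog_arm([
  {"dp": [0.4, 0.02, 0], "turn": [0, 0.001, 0.002], "claw": 0.3},
  {"dp": [0.8, 0.02, 0], "turn": [0, 0.001, 0.002], "claw": 0.3},
  {"dp": [0.8, 0.02, 0], "turn": [0, 0.001, 0.002], "claw": 0.3},
])

```text
t: 29.05
ee_pos: [621.6, 105.7, 177.5]
orientation: [-1.571, 0.061, -0.062]
ft_force: [-0.1, -0.5, -0.6]
width: 44.2
```

Emit:
jog_arm([
  {"dp": [0.25, 0, 0], "turn": [0, 0, 0], "claw": 0.3},
  {"dp": [0.34, 0, -0.1], "turn": [0, 0, 0], "claw": 0.3},
  {"dp": [0.34, 0, -0.4], "turn": [0, 0, 0], "claw": 0.3},
  {"dp": [0.34, 0, -0.6], "turn": [0, 0, 0], "claw": 0.3},
  {"dp": [0.34, 0, -0.6], "turn": [0, 0, 0], "claw": 0.3},
  {"dp": [0.34, 0, -0.6], "turn": [0, 0, 0], "claw": 0.3},
  {"dp": [0.34, 0, -0.6], "turn": [0, 0, 0], "claw": 0.3},
])

```text
t: 29.63
ee_pos: [648.4, 105.7, 129.7]
orientation: [-1.571, 0.061, -0.062]
ft_force: [0.9, -0.6, -0.7]
width: 43.6
```

```bash
python3 - <<'E'
from h import *
to(650.8,106.1,88,-4.4); grab('wrist','w22'); visefit('w22',c=(641.0,-21))
E
```

```text
{'t': 29.633, 'qpos': [0.144, 0.577, 1.614, -0.002, 0.95, 0.224], 'ee_pos': [648.358, 105.746, 129.683], 'orientation': [-1.571, 0.061, -0.062], 'ft_force': [0.936, -0.572, -0.744], 'width': 43.622}
yaw -4.5 down [ 0.    -0.001 -1.   ] dp [ 0.031  0.004 -0.521] turn [0.0004 0.0001 0.0005]
w22 -185 -120 []
w22 -120 -40 []
w22 -40 40 ['F', np.int64(1422), np.float64(-49.6), np.float64(-48.7), np.float64(-11.6), np.float64(-10.7), np.float64(89.9), 'R', np.int64(1305), np.float64(10.6), np.float64(11.5), np.float64(47.1), np.float64(48.2), np.float64(90.0)]
w22 40 120 ['F', np.int64(314), np.float64(-49.8), np.float64(-49.5), np.float64(-34.2), np.float64(-33.6), np.float64(78.6), 'R', np.int64(545), np.float64(28.7), np.float64(29.5), np.float64(49.2), np.float64(49.4), np.float64(78.9)]
w22 120 185 ['F', np.int64(2960), np.float64(-50.0), np.float64(-49.4), np.float64(-23.7), np.float64(-23.3), np.float64(79.3), 'R', np.int64(3213), np.float64(23.2), np.float64(23.5), np.float64(48.8), np.float64(49.4), np.float64(79.3)]
base X [-74.9 -74.1  73.4  74.2] Y [-96.4 -80.2 183.  184.2]
```

View pics/w22.png

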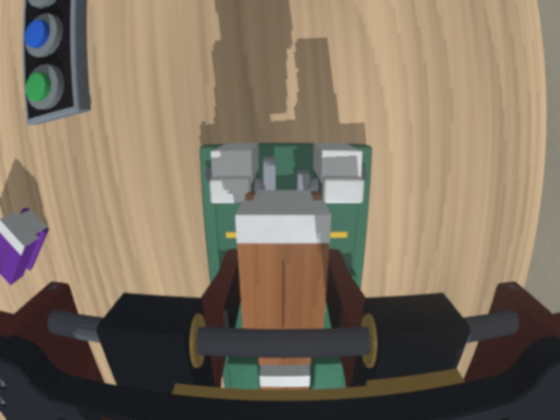

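Emit:
jog_arm([
  {"dp": [0.03, 0.004, 0], "turn": [0, 0, 0], "claw": 0.3},
  {"dp": [0.03, 0.004, 0], "turn": [0, 0, 0], "claw": 0.3},
  {"dp": [0.03, 0.004, 0], "turn": [0, 0, 0], "claw": 0.3},
  {"dp": [0.03, 0.004, -0.1], "turn": [0, 0, 0], "claw": 0.3},
  {"dp": [0.03, 0.004, -0.2], "turn": [0, 0, 0], "claw": 0.3},
  {"dp": [0.03, 0.004, -0.2], "turn": [0, 0, 0], "claw": 0.3},
])

```text
t: 30.18
ee_pos: [649.9, 105.9, 112.2]
orientation: [-1.572, 0.063, -0.061]
ft_force: [-0.9, 0.3, -1.2]
width: 43.6
```

```bash
python3 - <<'E'
from h import *
to(650.7,106.1,88,-4.4)
E
```

```text
{'t': 30.183, 'qpos': [0.144, 0.603, 1.616, -0.002, 0.924, 0.224], 'ee_pos': [649.948, 105.886, 112.177], 'orientation': [-1.572, 0.063, -0.061], 'ft_force': [-0.902, 0.337, -1.207], 'width': 43.644}
yaw -4.5 down [-0.001 -0.002 -1.   ] dp [ 0.009  0.003 -0.302] turn [ 0.0005 -0.0005  0.0006]
```

Emit:
jog_arm([
  {"dp": [0.01, 0, 0], "turn": [0, 0, 0], "claw": 0.3},
  {"dp": [0.01, 0, -0.06], "turn": [0, 0, 0], "claw": 0.3},
  {"dp": [0.01, 0, -0.12], "turn": [0, 0, 0], "claw": 0.3},
  {"dp": [0.01, 0, -0.16], "turn": [0, 0, 0], "claw": 0.3},
  {"dp": [0.012, 0, -0.2], "turn": [0, 0, 0], "claw": 0.3},
  {"dp": [0.012, 0, -0.2], "turn": [0, 0, 0], "claw": 0.3},
])

```text
t: 30.68
ee_pos: [650.4, 105.8, 95.2]
orientation: [-1.572, 0.064, -0.06]
ft_force: [0.0, -0.0, -0.9]
width: 43.5
```

Emit:
jog_arm([
  {"dp": [0, 0, -0.04], "turn": [0, 0, 0], "claw": 0.3},
  {"dp": [0, 0, -0.08], "turn": [0, 0, 0], "claw": 0.3},
  {"dp": [0, 0, -0.105], "turn": [0, 0, 0], "claw": 0.3},
  {"dp": [0, 0, -0.105], "turn": [0, 0, 0], "claw": 0.3},
  {"dp": [0, 0, -0.105], "turn": [0, 0, 0], "claw": 0.3},
])

```text
t: 31.1
ee_pos: [650.7, 105.8, 87.4]
orientation: [-1.572, 0.063, -0.06]
ft_force: [-1.1, -0.6, 1.9]
width: 43.7
```

```bash
python3 - <<'E'
from h import *
to(650.7,106.1,86,-4.4)
E
```

```text
{'t': 31.1, 'qpos': [0.144, 0.637, 1.623, -0.002, 0.884, 0.223], 'ee_pos': [650.678, 105.839, 87.388], 'orientation': [-1.572, 0.063, -0.06], 'ft_force': [-1.125, -0.642, 1.856], 'width': 43.703}
yaw -4.5 down [-0.002 -0.002 -1.   ] dp [ 0.     0.003 -0.017] turn [ 0.0005 -0.0007  0.0005]
```

Emit:
jog_arm([
  {"dp": [0, 0, 0], "turn": [0, 0, 0], "claw": 0.7},
  {"dp": [0, 0, 0], "turn": [0, 0, 0], "claw": 0.7},
  {"dp": [0, 0, 0], "turn": [0, 0, 0], "claw": 0.7},
  {"dp": [0, 0, 0], "turn": [0, 0, 0], "claw": 0.7},
])

```text
t: 31.43
ee_pos: [650.7, 105.9, 87.3]
orientation: [-1.572, 0.063, -0.06]
ft_force: [-0.6, 0.0, -0.2]
width: 61.1
```

Emit:
jog_arm([
  {"dp": [0, 0, 0.2], "turn": [0, 0, 0], "claw": 0.7},
  {"dp": [0, 0, 0.47], "turn": [0, 0, 0], "claw": 0.5},
  {"dp": [0, 0, 0.47], "turn": [0, 0, 0], "claw": 0},
  {"dp": [0, 0, 0.47], "turn": [0, 0, 0], "claw": 0},
  {"dp": [0, 0, 0.47], "turn": [0, 0, 0], "claw": 0},
  {"dp": [0, 0, 0.47], "turn": [0, 0, 0], "claw": 0},
  {"dp": [0, 0, 0.47], "turn": [0, 0, 0], "claw": 0},
  {"dp": [0, 0, 0.47], "turn": [0, 0, 0], "claw": 0},
  {"dp": [0, 0, 0.47], "turn": [0, 0, 0], "claw": 0},
])

```text
t: 32.18
ee_pos: [650.4, 105.8, 124.2]
orientation: [-1.572, 0.064, -0.059]
ft_force: [-0.2, -0.2, -0.0]
width: 11.4
```

```bash
python3 - <<'E'
from h import *
to(650.7,106.1,110,-4.4); grab('wrist','w23')
E
```

```text
{'t': 32.183, 'qpos': [0.144, 0.588, 1.609, -0.002, 0.948, 0.223], 'ee_pos': [650.357, 105.794, 124.179], 'orientation': [-1.572, 0.064, -0.059], 'ft_force': [-0.204, -0.191, -0.021], 'width': 11.439}
yaw -4.5 down [-0.003 -0.002 -1.   ] dp [ 0.004  0.004 -0.177] turn [ 0.0006 -0.001   0.0005]
```

View pics/w23.png

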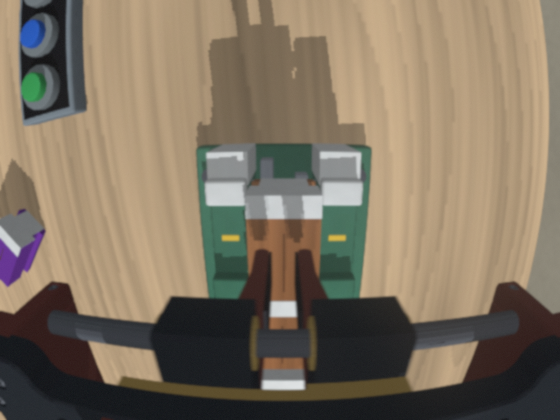

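Emit:
jog_arm([
  {"dp": [0, 0, 0], "turn": [0, 0, 0], "claw": 0},
  {"dp": [0, 0, 0], "turn": [0, 0, 0], "claw": 0},
  {"dp": [0, 0, -0.1], "turn": [0, 0, 0], "claw": 0},
  {"dp": [0, 0, -0.19], "turn": [0, 0, 0], "claw": 0},
  {"dp": [0, 0, -0.25], "turn": [0, 0, 0], "claw": 0},
  {"dp": [0, 0, -0.25], "turn": [0, 0, 0], "claw": 0},
])

```text
t: 32.73
ee_pos: [651.5, 105.9, 104.1]
orientation: [-1.572, 0.062, -0.061]
ft_force: [1.6, 0.9, 3.4]
width: 0.4
```

Emit:
jog_arm([
  {"dp": [0, 0, -0.03], "turn": [0, 0, 0], "claw": 0},
  {"dp": [0, 0, -0.06], "turn": [0, 0, 0], "claw": 0},
  {"dp": [0, 0, -0.09], "turn": [0, 0, 0], "claw": 0},
  {"dp": [0, 0, -0.12], "turn": [0, 0, 0], "claw": 0},
])

```text
t: 33.07
ee_pos: [651.8, 105.9, 94.5]
orientation: [-1.571, 0.062, -0.062]
ft_force: [-0.9, 0.5, 5.8]
width: 0.5
```

Emit:
jog_arm([
  {"dp": [0, 0, -0.03], "turn": [0, 0, 0], "claw": 0},
  {"dp": [0, 0, -0.06], "turn": [0, 0, 0], "claw": 0},
  {"dp": [0, 0, -0.09], "turn": [0, 0, 0], "claw": 0},
])

```text
t: 33.32
ee_pos: [651.6, 105.9, 86.8]
orientation: [-1.571, 0.062, -0.061]
ft_force: [0.3, -0.6, -0.5]
width: 0.5
```

Emit:
jog_arm([
  {"dp": [0, 0, -0.03], "turn": [0, 0, 0], "claw": 0},
  {"dp": [0, 0, -0.05], "turn": [0, 0, 0], "claw": 0},
  {"dp": [0, 0, -0.05], "turn": [0, 0, 0], "claw": 0},
  {"dp": [0, 0, -0.05], "turn": [0, 0, 0], "claw": 0},
])

```text
t: 33.65
ee_pos: [651.4, 105.9, 84.3]
orientation: [-1.572, 0.062, -0.061]
ft_force: [-5.8, -1.0, 17.1]
width: 0.5
```

Emit:
jog_arm([
  {"dp": [0, 0, 0.3], "turn": [0, 0, 0], "claw": 0},
  {"dp": [0, 0, 0.7], "turn": [0, 0, 0], "claw": 0},
  {"dp": [-0.3, 0, 1], "turn": [0, 0, 0], "claw": 0},
  {"dp": [-0.7, 0.2, 1], "turn": [0, 0, 0], "claw": 0},
])

```text
t: 33.98
ee_pos: [599.5, 120.9, 168.6]
orientation: [-1.57, 0.057, -0.07]
ft_force: [0.3, 0.7, 1.0]
width: 0.2
```

Emit:
jog_arm([
  {"dp": [-0.5, 0.5, 0], "turn": [0, 0, 0], "claw": 0},
  {"dp": [-1, 0.9, 0], "turn": [0, 0, 0], "claw": 0},
  {"dp": [-1, 1, 0], "turn": [0, 0, 0], "claw": 0},
  {"dp": [-1, 1, 0], "turn": [0, 0, 0], "claw": 0},
])

```text
t: 34.32
ee_pos: [515.7, 203.3, 168.2]
orientation: [-1.57, 0.057, -0.065]
ft_force: [0.4, -0.0, 0.3]
width: 0.3
```

```bash
python3 - <<'E'
from h import *
to(432,352,80,-4.4); grab('wrist','w24'); grab('scene','s24'); grab('top','t24')
for t in ['w24','s24','t24']: homecheck(t,[1,2,3,4])
# keys: colored pixels
for t in ['t0' if 0 else 'top0','scene0','w24','w4' ]:
    d=load(t); P=cloud(d); hsv=cv2.cvtColor(d['img'],cv2.COLOR_RGB2HSV)
    reg=(P[...,0]>380)&(P[...,0]<490)&(P[...,1]>200)&(P[...,1]<400)&(P[...,2]>38)&(P[...,2]<56)&(hsv[...,1]>120)
    for n,lo,hi in [('y',20,35),('b',100,130),('g',45,85)]:
        k=reg&(hsv[...,0]>=lo)&(hsv[...,0]<=hi)
        if k.sum()>20:
            q=P[k]; print(t,n,((np.percentile(q,2,0)+np.percentile(q,98,0))/2).round(1),np.ptp(q,0).round(1),k.sum())
E
```

```text
{'t': 34.317, 'qpos': [0.355, 0.39, 1.832, -0.003, 0.915, 0.435], 'ee_pos': [515.734, 203.333, 168.164], 'orientation': [-1.57, 0.057, -0.065], 'ft_force': [0.405, -0.022, 0.321], 'width': 0.262}
yaw -4.45 down [ 0.005 -0.001 -1.   ] dp [-1.047  1.858 -1.102] turn [0.0002 0.0017 0.0003]
st 1 empty 0
st 2 empty 0
w24 st 3 top z 84.0 tilt [0.    0.001] Y [-34.2  24.2] n 1117
w24 st 4 top z 83.9 tilt [-0.001  0.005] Y [-22.5  35.7] n 1698
s24 st 1 top z 82.6 tilt [-0.044  0.011] Y [-32.4  39.5] n 431
s24 st 2 top z 82.6 tilt [-0.043  0.011] Y [-31.6  39.7] n 493
s24 st 3 top z 82.7 tilt [-0.053  0.012] Y [-31.7  38.6] n 587
s24 st 4 top z 82.8 tilt [-0.045  0.009] Y [-31.6  38.9] n 675
t24 st 1 top z 84.6 tilt [0.004 0.008] Y [-32.8  36.1] n 492
t24 st 2 top z 84.6 tilt [ 0.004 -0.   ] Y [-32.7  36.3] n 497
t24 st 3 top z 84.6 tilt [0.001 0.006] Y [-33.3  35.5] n 496
t24 st 4 top z 84.7 tilt [0.003 0.009] Y [-33.4  36.2] n 498
top0 y [433.7 356.3  46.1] [24.7 26.1 13.2] 125
top0 b [433.5 302.6  45.4] [24.8 28.  12.2] 121
top0 g [432.1 249.4  47.4] [22.6 25.4  8.1] 108
scene0 y [432.7 359.4  44.2] [31.9 26.1 12.8] 184
scene0 b [433.5 305.4  45.5] [29.4 25.8  8.8] 160
scene0 g [431.7 252.   45.7] [25.2 24.2  9.9] 125
w24 y [434.7 354.9  43.9] [26.8 27.1 11. ] 683
w24 b [434.1 301.6  44.1] [26.4 26.7 10.7] 694
w24 g [433.  249.2  45.6] [25.  25.3  7.6] 609
```

View pics/s24.png

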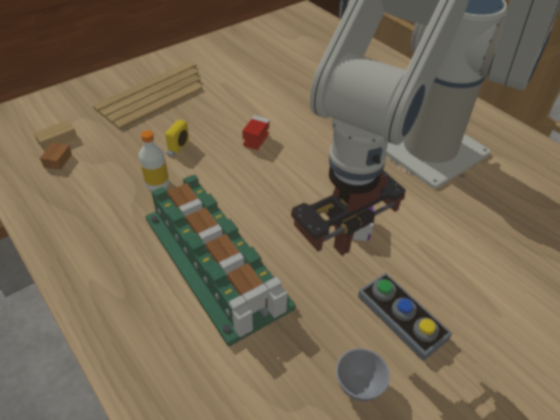

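View pics/t24.png

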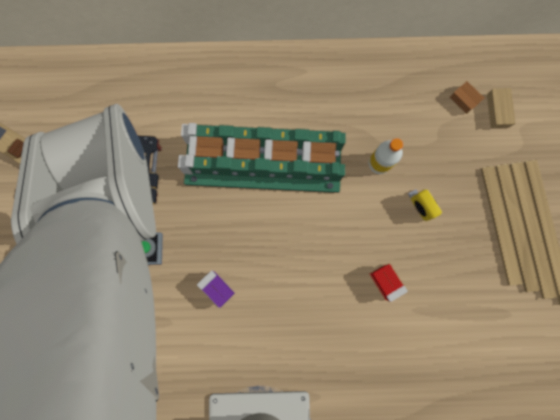

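Emit:
jog_arm([
  {"dp": [-0.4, 0.4, 0], "turn": [0, 0.0017, 0], "claw": 0},
  {"dp": [-0.8, 0.8, 0], "turn": [0, 0.0017, 0], "claw": 0},
  {"dp": [-0.95, 1, -0.2], "turn": [0, 0.0017, 0], "claw": 0},
  {"dp": [-0.95, 1, -0.3], "turn": [0, 0.0017, 0], "claw": 0},
  {"dp": [-0.95, 1, -0.3], "turn": [0, 0.0017, 0], "claw": 0},
])

```text
t: 34.88
ee_pos: [443.2, 280.4, 142.7]
orientation: [-1.572, 0.061, -0.062]
ft_force: [0.1, 0.2, -0.2]
width: 0.2
```

Emit:
jog_arm([
  {"dp": [0, 0.4, -0.2], "turn": [0, 0, 0], "claw": 0},
  {"dp": [0, 0.8, -0.5], "turn": [0, 0, 0], "claw": 0},
  {"dp": [0, 0.9, -0.9], "turn": [0, 0, 0], "claw": 0},
  {"dp": [0, 0.9, -0.9], "turn": [0, 0, 0], "claw": 0},
  {"dp": [0, 0.9, -0.9], "turn": [0, 0, 0], "claw": 0},
])

```text
t: 35.3
ee_pos: [443.2, 350.7, 69.3]
orientation: [-1.575, 0.064, -0.06]
ft_force: [-0.1, -0.4, 0.5]
width: 0.5
```

```bash
python3 - <<'E'
from h import *
to(434,355.8,41,-4.4); grab('wrist','w25')
P=cloud(load('w18')); 
t=np.radians(-4.4)
for u,v in [(265,56),(266,62),(302,72),(302,80)]:
    q=P[v,u]; print(u,v,q.round(1),'Y',((q[:2]-[641,-21])@[-np.sin(t),np.cos(t)]).round(1))
E
```

```text
{'t': 35.3, 'qpos': [0.65, 0.558, 1.846, -0.004, 0.743, 0.732], 'ee_pos': [443.247, 350.731, 69.313], 'orientation': [-1.575, 0.064, -0.06], 'ft_force': [-0.13, -0.423, 0.515], 'width': 0.545}
yaw -4.55 down [-0.003 -0.005 -1.   ] dp [-0.116  0.063 -0.354] turn [ 0.0017 -0.0009  0.0008]
265 56 [640.1 148.7  33.2] Y 169.1
266 62 [640.5 144.   32.7] Y 164.4
302 72 [667.  133.9  33. ] Y 156.4
302 80 [666.4 127.5  34.2] Y 150.0
```

View pics/w25.png

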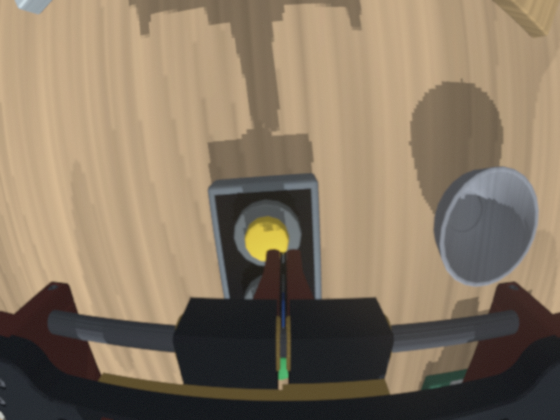

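Emit:
jog_arm([
  {"dp": [-0.06, 0.03, 0], "turn": [0.002, -0.001, 0], "claw": 0},
  {"dp": [-0.116, 0.065, 0], "turn": [0.002, -0.001, 0], "claw": 0},
  {"dp": [-0.116, 0.065, 0], "turn": [0.002, -0.001, 0], "claw": 0},
  {"dp": [-0.116, 0.065, -0.1], "turn": [0.002, -0.001, 0], "claw": 0},
  {"dp": [-0.116, 0.065, -0.2], "turn": [0.002, -0.001, 0], "claw": 0},
  {"dp": [-0.116, 0.065, -0.2], "turn": [0.002, -0.001, 0], "claw": 0},
])

```text
t: 35.85
ee_pos: [434.0, 355.6, 53.5]
orientation: [-1.568, 0.062, -0.064]
ft_force: [-0.1, -1.3, -0.5]
width: 0.9
```

Emit:
jog_arm([
  {"dp": [0, 0, -0.05], "turn": [0, 0, 0], "claw": 0},
  {"dp": [0, 0, -0.1], "turn": [0, 0, 0], "claw": 0},
  {"dp": [0, 0, -0.15], "turn": [0, 0, 0], "claw": 0},
  {"dp": [0, 0, -0.15], "turn": [0, 0, 0], "claw": 0},
  {"dp": [0, 0, -0.15], "turn": [0, 0, 0], "claw": 0},
])

```text
t: 36.27
ee_pos: [433.9, 355.5, 41.4]
orientation: [-1.569, 0.062, -0.063]
ft_force: [-0.3, -1.1, 4.5]
width: 0.6
```

```bash
python3 - <<'E'
from h import *
to(434,355.8,41,-4.4)
E
```

```text
{'t': 36.267, 'qpos': [0.665, 0.598, 1.867, 0.001, 0.675, 0.744], 'ee_pos': [433.931, 355.522, 41.446], 'orientation': [-1.569, 0.062, -0.063], 'ft_force': [-0.316, -1.125, 4.549], 'width': 0.556}
yaw -4.57 down [ 0.001  0.001 -1.   ] dp [ 0.001  0.003 -0.006] turn [-0.0004  0.0003  0.001 ]
```

Emit:
jog_arm([
  {"dp": [0, 0, -0.015], "turn": [0, 0, 0], "claw": 0},
  {"dp": [0, 0, -0.025], "turn": [0, 0, 0], "claw": 0},
  {"dp": [0, 0, -0.025], "turn": [0, 0, 0], "claw": 0},
  {"dp": [0, 0, -0.025], "turn": [0, 0, 0], "claw": 0},
])

```text
t: 36.6
ee_pos: [434.0, 355.6, 41.0]
orientation: [-1.569, 0.062, -0.063]
ft_force: [-5.9, -4.7, 22.3]
width: 0.4
```

Emit:
jog_arm([
  {"dp": [0, 0, 0.2], "turn": [0, 0, 0], "claw": 0},
  {"dp": [0, 0, 0.35], "turn": [0, 0, 0], "claw": 0},
  {"dp": [0, -0.3, 0.35], "turn": [0, 0, 0], "claw": 0},
  {"dp": [0, -0.663, 0.35], "turn": [0, 0, 0], "claw": 0},
  {"dp": [0, -0.663, 0.35], "turn": [0, 0, 0], "claw": 0},
  {"dp": [0, -0.663, 0.35], "turn": [0, 0, 0], "claw": 0},
])

```text
t: 37.1
ee_pos: [434.0, 301.7, 69.1]
orientation: [-1.569, 0.064, -0.065]
ft_force: [0.9, -0.1, -1.0]
width: 0.8
```

```bash
python3 - <<'E'
from h import *
to(434,302.5,54,-4.4)
E
```

```text
{'t': 37.1, 'qpos': [0.585, 0.518, 1.933, 0.001, 0.69, 0.666], 'ee_pos': [434.003, 301.68, 69.093], 'orientation': [-1.569, 0.064, -0.065], 'ft_force': [0.933, -0.115, -0.972], 'width': 0.753}
yaw -4.68 down [ 0.001  0.001 -1.   ] dp [-0.     0.01  -0.189] turn [-0.0003  0.0002  0.0015]
```

Yellow hit its stop (22 N). Now blue, then green.

Emit:
jog_arm([
  {"dp": [0, 0.01, -0.1], "turn": [0, 0, 0], "claw": 0},
  {"dp": [0, 0.01, -0.2], "turn": [0, 0, 0], "claw": 0},
  {"dp": [0, 0.01, -0.27], "turn": [0, 0, 0], "claw": 0},
  {"dp": [0, 0.01, -0.31], "turn": [0, 0, 0], "claw": 0},
  {"dp": [0, 0.01, -0.35], "turn": [0, 0, 0], "claw": 0},
  {"dp": [0, 0.01, -0.36], "turn": [0, 0, 0], "claw": 0},
  {"dp": [0, 0.01, -0.36], "turn": [0, 0, 0], "claw": 0},
  {"dp": [0, 0.01, -0.36], "turn": [0, 0, 0], "claw": 0},
])

```text
t: 37.77
ee_pos: [434.0, 303.1, 41.1]
orientation: [-1.568, 0.063, -0.064]
ft_force: [-3.7, -1.1, 13.7]
width: 0.8
```

```bash
python3 - <<'E'
from h import *
to(434,302.5,40,-4.4)
E
```

```text
{'t': 37.767, 'qpos': [0.587, 0.568, 1.937, 0.001, 0.634, 0.667], 'ee_pos': [434.001, 303.116, 41.138], 'orientation': [-1.568, 0.063, -0.064], 'ft_force': [-3.703, -1.056, 13.715], 'width': 0.781}
yaw -4.66 down [ 0.001  0.002 -1.   ] dp [-0.    -0.008 -0.014] turn [-0.0005  0.0003  0.0014]
```

Emit:
jog_arm([
  {"dp": [0, 0, 0.2], "turn": [0, 0, 0], "claw": 0},
  {"dp": [0, 0, 0.35], "turn": [0, 0, 0], "claw": 0},
  {"dp": [0, -0.3, 0.35], "turn": [0, 0, 0], "claw": 0},
  {"dp": [-0.015, -0.665, 0.35], "turn": [0, 0, 0], "claw": 0},
  {"dp": [-0.015, -0.665, 0.35], "turn": [0, 0, 0], "claw": 0},
  {"dp": [-0.015, -0.665, 0.35], "turn": [0, 0, 0], "claw": 0},
])

```text
t: 38.27
ee_pos: [432.6, 249.1, 69.2]
orientation: [-1.568, 0.065, -0.066]
ft_force: [0.1, -0.0, 0.2]
width: 0.8
```

Emit:
jog_arm([
  {"dp": [0, 0, -0.1], "turn": [0, 0, 0], "claw": 0},
  {"dp": [0, 0, -0.2], "turn": [0, 0, 0], "claw": 0},
  {"dp": [0, 0, -0.27], "turn": [0, 0, 0], "claw": 0},
  {"dp": [0, 0, -0.31], "turn": [0, 0, 0], "claw": 0},
  {"dp": [0, 0, -0.35], "turn": [0, 0, 0], "claw": 0},
  {"dp": [0, 0, -0.36], "turn": [0, 0, 0], "claw": 0},
  {"dp": [0, 0, -0.36], "turn": [0, 0, 0], "claw": 0},
  {"dp": [0, 0, -0.36], "turn": [0, 0, 0], "claw": 0},
])

```text
t: 38.93
ee_pos: [432.6, 249.7, 41.1]
orientation: [-1.568, 0.065, -0.065]
ft_force: [-3.4, 0.0, 15.0]
width: 0.4
```

```bash
python3 - <<'E'
from h import *
to(432.8,249.6,40,-4.4)
E
```

```text
{'t': 38.933, 'qpos': [0.499, 0.541, 2.002, 0.002, 0.597, 0.58], 'ee_pos': [432.616, 249.69, 41.129], 'orientation': [-1.568, 0.065, -0.065], 'ft_force': [-3.357, 0.008, 15.025], 'width': 0.437}
yaw -4.75 down [ 0.     0.002 -1.   ] dp [ 0.002 -0.001 -0.014] turn [-0.0005  0.0001  0.0019]
```

Green at its stop. Retreat and check.

Emit:
jog_arm([
  {"dp": [0, 0, 0.3], "turn": [0, 0, 0], "claw": 0},
  {"dp": [0, 0, 0.7], "turn": [0, 0, 0], "claw": 0},
  {"dp": [0, 0, 1], "turn": [0, 0, 0], "claw": 0},
  {"dp": [0, 0, 1], "turn": [0, 0, 0], "claw": 0},
])

```text
t: 39.27
ee_pos: [434.9, 251.3, 124.8]
orientation: [-1.565, 0.06, -0.069]
ft_force: [0.8, 0.6, 0.4]
width: 0.8
```

Emit:
jog_arm([
  {"dp": [0.2, -0.3, 0.3], "turn": [0, 0, 0], "claw": 0},
  {"dp": [0.5, -0.8, 0.8], "turn": [0, 0, 0], "claw": 0},
  {"dp": [0.5, -1, 1], "turn": [0, 0, 0], "claw": 0},
  {"dp": [0.5, -1, 1], "turn": [0, 0, 0], "claw": 0},
  {"dp": [0.5, -1, 1], "turn": [0, 0, 0], "claw": 0},
  {"dp": [0.5, -1, 1], "turn": [0, 0, 0], "claw": 0},
  {"dp": [0.5, -1, 1], "turn": [0, 0, 0], "claw": 0},
  {"dp": [0.5, -1, 1], "turn": [0, 0, 0], "claw": 0},
])

```text
t: 39.93
ee_pos: [473.7, 171.8, 203.3]
orientation: [-1.566, 0.061, -0.066]
ft_force: [-1.1, 0.4, -0.2]
width: 0.6
```

```bash
python3 - <<'E'
from h import *
obs(); grab('wrist','w30'); grab('scene','s30'); grab('top','t30')
for t in ['s30','t30']: homecheck(t,[1,2,3,4])
for t in ['top0','scene0','t30','s30']:
    d=load(t); P=cloud(d); hsv=cv2.cvtColor(d['img'],cv2.COLOR_RGB2HSV)
    reg=(P[...,0]>380)&(P[...,0]<490)&(P[...,1]>200)&(P[...,1]<400)&(P[...,2]>30)&(P[...,2]<56)&(hsv[...,1]>120)
    print(t,[(n,np.percentile(P[reg&(hsv[...,0]>=lo)&(hsv[...,0]<=hi)][:,2],80).round(1)) for n,lo,hi in [('y',20,35),('b',100,130),('g',45,85)] if (reg&(hsv[...,0]>=lo)&(hsv[...,0]<=hi)).sum()>20])
E
```

```text
{'t': 39.933, 'qpos': [0.323, 0.27, 1.913, 0.003, 0.954, 0.402], 'ee_pos': [473.723, 171.806, 203.252], 'orientation': [-1.566, 0.061, -0.066], 'ft_force': [-1.096, 0.361, -0.244], 'width': 0.582}
s30 st 1 top z 82.7 tilt [-0.05   0.017] Y [-32.7  38.8] n 425
s30 st 2 top z 82.7 tilt [-0.051  0.008] Y [-31.3  39.4] n 497
s30 st 3 top z 82.9 tilt [-0.048  0.01 ] Y [-31.3  38.8] n 571
s30 st 4 top z 82.8 tilt [-0.053  0.015] Y [-32.  39.] n 668
t30 st 1 top z 84.7 tilt [0.001 0.001] Y [-32.6  36.2] n 491
t30 st 2 top z 84.6 tilt [-0.008  0.003] Y [-32.8  36.2] n 487
t30 st 3 top z 84.6 tilt [0.007 0.   ] Y [-33.3  35.8] n 494
t30 st 4 top z 84.7 tilt [0.005 0.002] Y [-33.3  35.8] n 491
top0 [('y', np.float64(48.8)), ('b', np.float64(48.8)), ('g', np.float64(48.7))]
scene0 [('y', np.float64(46.9)), ('b', np.float64(47.4)), ('g', np.float64(47.5))]
t30 []
s30 [('y', np.float64(47.2)), ('b', np.float64(47.4)), ('g', np.float64(47.4))]
```

View pics/s30.png

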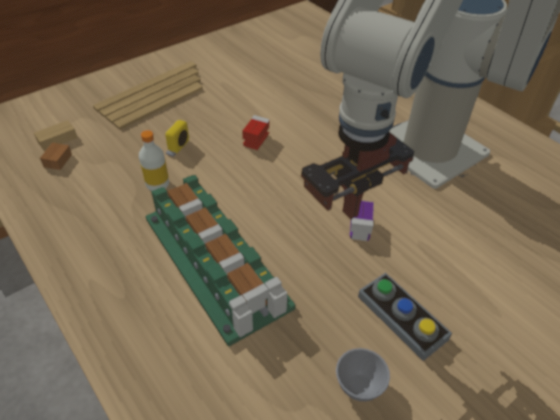

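The picture shows all four blocks home, with their white ends towards the white posts (around pixel 260,300). The keys are up and the bystanders are where they were, so I'm handing in.

```bash
python3 -c "
from workcell import ctrl
print(ctrl.close_job())"
```

```text
the job is handed in; nothing more can be done
None
```

All four grooved blocks are loaded in stations 1 to 4, white ends towards the vise's white end. I pressed the keys in order (yellow, blue, green) and handed the job in at about 40 s of robot time.

**Blocks:** During each push the force dropped to about zero at the snap. It then rose to 12–18 N with the tool at 84.3 mm, where a home block's top should be. In the final top-camera check all four tops read 84.6–84.7 mm (84 mm expected), with tilt below 0.01 rad.

**Parallels:** Before the last block went in, the front bar was about centred lengthwise. The rear bar was about 12 mm from the middle, away from the white end, inside the 25 mm limit. I did not measure them again afterwards. I also had no direct reading of the blocks' force on the parallels.

**Keys:** Each key was pressed to its hard stop (14–22 N) and had sprung back to about 47 mm in the last scene picture.

**Bystanders:** The tape, glue bottle and bowl look unmoved in the last picture, and the arm is clear of everything.

**Disagreement:** The scene camera gave slightly different block readings: tops at 82.7–82.9 mm and an apparent tilt of about 0.05 rad. It showed the same on every block and views them at an angle. The top camera, and the wrist camera after each push, read them level to within 0.01 rad, so I take it as a viewing error.

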